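# Colour trial at the porcelain decorator's bench

## Task

Make a colour trial: first stand every colour pot that is on the bench upright on the white palette tray, without spilling. Then take the brush and work from light to dark (yellow, orange, green, blue, as far as these pots are there): for each colour dip the brush tip into its pot and touch the tip onto the tray's white floor right beside that pot, before going on to the next colour. When the last colour is tried, rinse the tip in the glass jar and lay the brush back in both notches of its rest; leave the pots standing on the tray, and the other ware and tools where they are.

Things in the scene. Friction and masses are not known exactly. Their poses are not given: they have to be found in the camera images.
- pot_yellow: open round colour pot, yellow all over, 54 mm across (50 mm at the foot), 45 mm tall, wall 3 mm, bottom 7 mm thick, so the inside is 48 mm across and 38 mm deep; 110 to 185 g, loose, may be absent. Origin: centre of its underside; z up along its axis. It spills if tipped by more than 40 degrees.
- pot_yellow_rim (a point): centre of the yellow pot's mouth, level with its rim
- pot_orange: the same pot, orange; may be absent
- pot_orange_rim (a point): centre of the orange pot's mouth, level with its rim
- pot_green: the same pot, green; may be absent
- pot_green_rim (a point): centre of the green pot's mouth, level with its rim
- pot_blue: the same pot, dark blue; may be absent
- pot_blue_rim (a point): centre of the blue pot's mouth, level with its rim
- tray: white porcelain palette tray, fixed, 210 mm along its x and 380 mm along its y, flat floor 5 mm thick, wall 5 mm thick all round whose top is 12 mm above the bench. Origin: centre of its underside on the bench.
- tray_floor (a point): centre of the tray's flat floor, on its upper face (5 mm above the bench), axes as the tray's. The floor is 200 mm (x) by 370 mm (y).
- brush: colour brush about 180 mm long: round wooden handle 12 mm thick from x = -82 to +52 mm, brass ferrule 10 mm thick from +52 to +70 mm, dark hair 8 mm thick from +70 tapering to the tip at +100 mm; the last 18 mm of the hair are soft and give way without resistance. 30 g, loose, starts in its rest. Origin: on the axis, near the balance point, the place to grip; x points along the axis to the tip.
- brush_tip (a point): point of the brush hair, 100 mm from the brush's origin
- rest: white ceramic brush rest, fixed: base plate 120 mm (x) by 52 mm (y), 6 mm thick, with two V-notched saddles 8 mm thick, 44 mm wide, at x = -45 and +45 mm; the notches run along x, their bottoms 28 mm above the bench, their sides rising at 25 degrees to 38 mm. Between the saddles there is room for the fingers. Origin: centre of its underside.
- rest_seat (a point): where the brush's origin lies when the brush is in the rest: middle between the notches, 34.6 mm above the bench; the brush lies along its x axis (at the start the tip points along +x, roughly towards the robot)
- rinse_jar: open glass rinsing jar, fixed, 72 mm across, 58 mm tall, wall 3 mm, bottom 6 mm thick. Origin: centre of its underside.
- rinse_rim (a point): centre of the rinsing jar's mouth, level with its rim
- bowl_banded: bystander: white bowl with a yellow rim, 150 mm across, 52 mm tall
- bowls_white: bystander: stack of three white bowls, 150 mm across, 86 mm tall
- medium_bottle: bystander: closed amber bottle, 48 mm across, 110 mm tall
- lidded_jar: bystander: clear jar with a white lid, 50 mm across, 50 mm tall
- palette_knife: bystander: palette knife lying flat, about 170 mm long
- pounce: bystander: beige sponge ball 48 mm thick with a stubby brown handle on top, 74 mm tall in all
- white_cup: bystander: white cup, 72 mm across, 60 mm tall

How it is judged:
By the outcome, as a careful person would: the job done as asked, in the order asked, and still so for the second after the job is handed in, with the robot touching nothing.
Of pot_yellow, pot_orange, pot_green, pot_blue only 3 to 4 are there at a start; the rules pass over those that are not, and their reading is None.
At some moment in a run one of pot_yellow, pot_orange, pot_green, pot_blue may be knocked a few centimetres aside while the robot is not near it.
It also fails if it takes over 210 s, if anything falls off the work surface, if the arm or the gripper's body presses on something with over 40 N, if the wrist force passes 120 N, or if a joint passes its speed limit or range.

## Robot

A 6-joint arm with a two-finger parallel gripper is mounted at the origin on the work surface. World frame = base frame: x ahead of the robot, y to its left, z up, the work surface at z = 0. Lengths are in m, angles in rad, forces in N, time in s.
With the tool pointing down it reaches from about 0.375 to 0.9 m from the base axis. Payload 3.1 kg.
Tool frame: the origin (TCP) lies midway between the tips of the shut fingers; the grasp point (between the pads) lies 19 mm behind it (manip.hold_point_z is the distance from the TCP to the grasp point, in m); x points along the fingers, y is the direction in which the jaws open and shut, and the axes are right-handed (so a half turn about x gives the same grasp; the last joint's range is limited). The gripper opens to 85 mm and grips with 20 to 120 N. Pads are 22 mm wide; open, the fingers measure 114 mm over their backs; the gripper's body (76 mm by 85 mm) begins 54 mm behind the grasp point. The pads swing forward as they close: fully open they stand 13 mm farther back than shut.
Start: joints at [0.934, 0.527, 1.433, -0, 1.181, -0.178], TCP at [0.276, 0.561, 0.231] pointing down, gripper open.
Joint ranges: [-3.08, 3.08], [-0.75, 2.2], [0.22, 2.44], [-1.43, 4.57], [0, 2.65], [-2.85, 2.85]. Speed limits (rad/s): [2.79, 2.79, 3.14, 3.14, 3.14, 3.14].

## Interface

Orientations are given as a unit quaternion [x, y, z, w].
In Python, from station import manip, snapshot gives the robot as it stands.
- The arm moves only by the tool play_rows, never from a script. Its argument "series" is a list of rows, each a list of 4 numbers: the shift along the tool's x, y, z in m, then the turn about the tool's x in degrees. In form: [[tx, ty, tz, spin], ...]. A call has 1 to 20 rows; each row is the pose to reach, as a shift and turn from the pose measured when the call began, along the tool's axes at that moment; what a row does not reach only later rows make up. A row lasts 1/10 s, in which the tool goes at most 50 mm and 8.59 degrees, less where a joint would pass 70% of its speed; a pose out of reach is approached as far as the arm can. A call with a gripper value outside its range is refused whole. "claw" is the opening in per cent of the stroke, from 0 (shut) to 100 (fully open), set as the call begins (left out, the last holds). The fingers move at their own pace and stop on an object; "force" is the grip in N (left out, the last holds). Time passes only in rows, so rows that repeat a pose let the fingers close. It gives the time, the measured TCP pose, the force and the opening at its end, in the units of the state.
- manip.sense(): the state, without advancing time (a new reading comes with each control period).
- snapshot(name): name is "side" or "top" or "wrist"; returns a dict with "image" (480x640x3 uint8, blue, green, red), "depth" (480x640 float32, m along the optical axis (not along the pixel's ray), 0 where there is no reading), "fov_y" (degrees; the focal length in pixels is half the picture's height over the tangent of half this angle, whatever the lens; pixels are square), "cx", "cy" (the principal point, pixels), "dist" ([k1, k2, p1, p2, k3] as OpenCV has them; the pictures are not rectified), "R" (3x3) and "t" (3): a world point X has camera coordinates R X + t. Camera axes: x right, y down, z forward; pixel columns grow to the right and rows downward; lengths in m; the calibration is good to about 2 mm. A picture is of the moment at which its call begins.
- manip.sign_off(): hands the job in, once; it reports no verdict.
The state is a dict: "t": time; "q": joint angles; "qd": joint speeds; "tau": joint torques, N m; "tcp_pos": TCP position; "tool_rot": TCP orientation; "force": force on the tool from outside, world axes, zero at the start; "ft_torque": the same for the moment, N m; "finger_gap": opening from 0.0 (shut) to 1.0 (fully open).
Only numpy, scipy, OpenCV 4.12 (cv2) and the standard library are available. Lean on these libraries where they do the work, as an engineer would, in place of code of your own. Each camera call takes 0.05 s, during which the arm holds its last target.

## Working session

There is one attempt and no reset: what is moved stays moved. The work goes in short steps, Python scripts to look and compute and a tool call to move; the robot and the scene stay as the last step left them, time stands still between calls to the robot, and variables do not carry over. Pictures are saved under pics/ and viewed, and the job is handed in when it is done.

Besides the shell and the picture viewer there is one more tool, called after "Emit:" as name(argument=value, ...), one argument or row to a line, values as JSON. play_rows: Moves the arm, as the interface text tells. Its arguments: {"type":"object","properties":{"series":{"type":"array","items":{"type":"array","items":{"type":"number"}}},"claw":{"type":"number"},"force":{"type":"number"}},"required":["series"]}

```bash
ls -la; mkdir -p pics
cat > h.py <<'E'
import numpy as np, cv2, pickle
from station import manip, snapshot
def snap(name,fn):
    s=snapshot(name); cv2.imwrite('pics/%s.png'%fn,s['image']); pickle.dump(s,open('pics/%s.pkl'%fn,'wb')); return s
def load(fn): return pickle.load(open('pics/%s.pkl'%fn,'rb'))
def K(s):
    f=240/np.tan(np.radians(s['fov_y'])/2); return np.array([[f,0,s['cx']],[0,f,s['cy']],[0,0,1.]])
def ray(s,u,v):
    p=cv2.undistortPoints(np.array([[[u,v]]],float),K(s),np.array(s['dist'],float)).ravel()
    return np.array([p[0],p[1],1.])
def atz(s,u,v,z):
    R=np.array(s['R']);t=np.array(s['t']); d=R.T@ray(s,u,v); o=-R.T@t
    return o+d*(z-o[2])/d[2]
def dep(s,u,v):
    R=np.array(s['R']);t=np.array(s['t']); z=s['depth'][int(round(v)),int(round(u))]
    return R.T@(ray(s,u,v)*z-t)
def proj(s,X):
    R=np.array(s['R']); rv=cv2.Rodrigues(R)[0]
    return cv2.projectPoints(np.array([X],float),rv,np.array(s['t'],float),K(s),np.array(s['dist'],float))[0].ravel()
def st():
    s=manip.sense(); print({k:np.round(s[k],4) for k in ('t','q','tcp_pos','tool_rot','force','finger_gap')}); return s
E
python3 - <<'E'
from h import *
print(manip.hold_point_z); print([a for a in dir(manip) if a[0]!='_'])
st()
for n in('top','side','wrist'): s=snap(n,n+'0'); print(n,s['fov_y'],-np.array(s['R']).T@s['t'])
E
```

```text
total 12
drwxr-xr-x  3 agent agent 4096 Dec  7 07:05 .
drwxr-xr-x 23 root  root  4096 Dec  7 07:04 ..
drwxr-xr-x  2 agent agent 4096 Dec  7 07:05 pics
0.0187
['PlanningError', 'hold_point_z', 'sense', 'sign_off']
{'t': np.float64(0.0), 'q': array([ 0.9345,  0.5285,  1.4339, -0.    ,  1.1814, -0.1785]), 'tcp_pos': array([0.2758, 0.5601, 0.2303]), 'tool_rot': array([ 0.1597,  0.689 , -0.1612,  0.6884]), 'force': array([-0.3904, -0.2808,  0.1554]), 'finger_gap': np.float64(0.9991)}
top 56.4751250612327 [3.69126913e-01 1.04682435e-03 1.07237654e+00]
side 49.619183162598596 [ 0.00287108 -0.64999446  0.78545013]
wrist 58.31616216121803 [0.20003483 0.59755177 0.37313819]
```

View pics/top0.png

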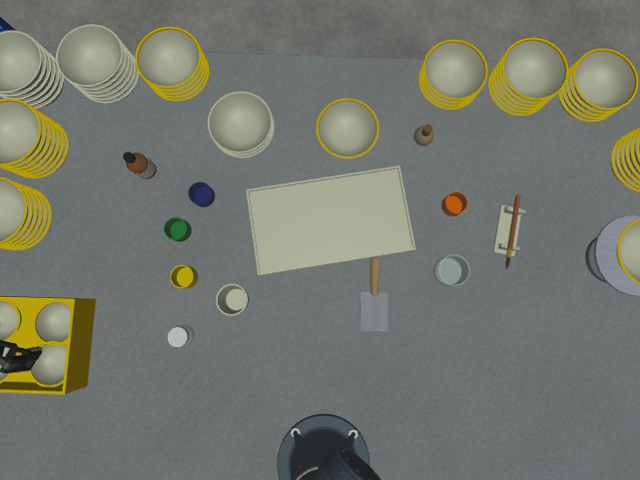

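View pics/side0.png

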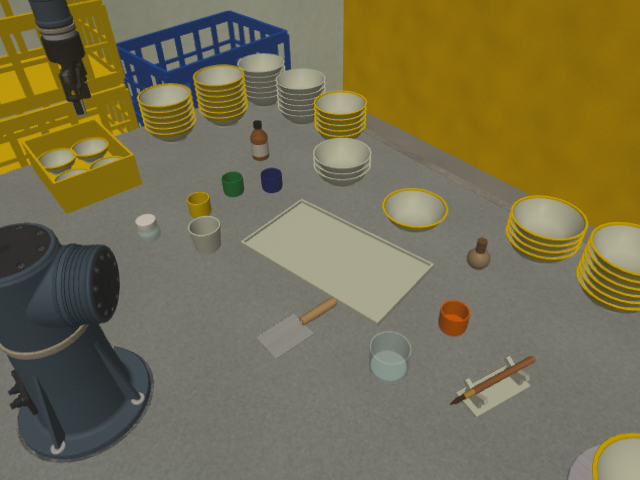

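View pics/wrist0.png

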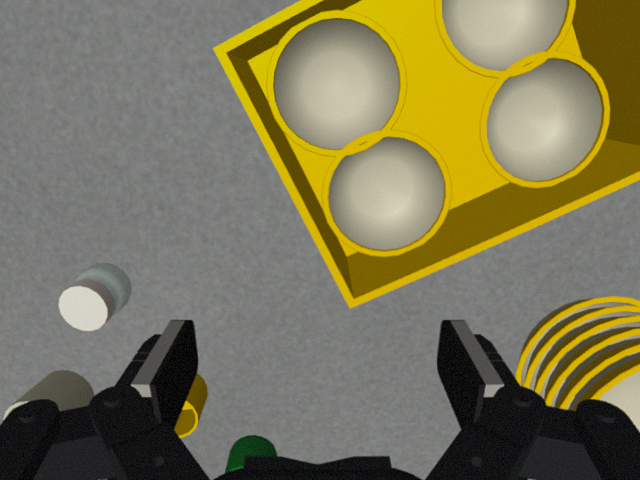

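```bash
cat >> h.py <<'E'
def cloud(s):
    h,w=s['depth'].shape
    uu,vv=np.meshgrid(np.arange(w),np.arange(h))
    p=cv2.undistortPoints(np.stack([uu.ravel(),vv.ravel()],1).astype(float).reshape(-1,1,2),K(s),np.array(s['dist'],float)).reshape(-1,2)
    z=s['depth'].ravel(); P=np.c_[p*z[:,None],z]-np.array(s['t']); P=P@np.array(s['R'])
    P[z<=0]=np.nan
    return P.reshape(h,w,3)
def cmask(s,c,c0=None):
    hsv=cv2.cvtColor(s['image'],cv2.COLOR_BGR2HSV); H,S,V=[hsv[...,i] for i in range(3)]
    r={'yellow':(22,34),'orange':(5,16),'green':(50,85),'blue':(110,130)}[c]
    return (H>=r[0])&(H<=r[1])&(S>140)&(V>30)
def pots(s,roi=(100,150,500,320)):
    C=cloud(s); out={}
    for c in ('yellow','orange','green','blue'):
        m=cmask(s,c).astype(np.uint8); k=np.zeros_like(m); k[roi[1]:roi[3],roi[0]:roi[2]]=1; m*=k
        n,L,stt,_=cv2.connectedComponentsWithStats(m)
        if n<2: out[c]=None; continue
        i=1+np.argmax(stt[1:,4]); mm=L==i
        P=C[mm]; z=P[:,2]; top=P[(z>0.038)&(z<0.052)]
        if len(top)<5: out[c]=(None,stt[i]); continue
        (x,y),r=cv2.minEnclosingCircle(top[:,:2].astype(np.float32))
        out[c]=(np.round([x,y,r,np.nanmedian(top[:,2])],4),stt[i],len(top))
    return out
E
python3 - <<'E'
from h import *
s=load('top0'); 
for c,v in pots(s).items(): print(c,v)
im=s['image']
def crop(n,x,y,w,h,k): cv2.imwrite('pics/%s.png'%n,cv2.resize(im[y:y+h,x:x+w],None,fx=k,fy=k,interpolation=cv2.INTER_CUBIC))
crop('c1',155,175,80,120,5); crop('c2',430,180,110,100,7)
crop('c3',235,155,190,130,4)
E
```

```text
yellow (array([0.4071, 0.3336, 0.0274, 0.0445]), array([170, 265,  27,  23, 504], dtype=int32), 117)
orange (array([ 0.5982, -0.2978,  0.027 ,  0.0437]), array([442, 191,  26,  25, 441], dtype=int32), 106)
green (array([0.5179, 0.3569, 0.0267, 0.0444]), array([164, 218,  23,  22, 282], dtype=int32), 73)
blue (array([0.596 , 0.2989, 0.0233, 0.0454]), array([195, 187,  16,  17, 211], dtype=int32), 27)
```

View pics/c1.png

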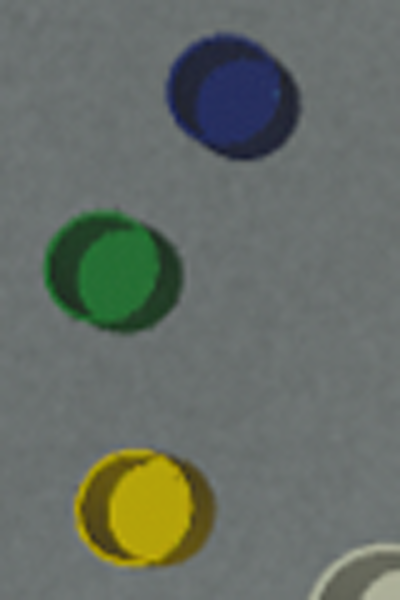

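View pics/c2.png

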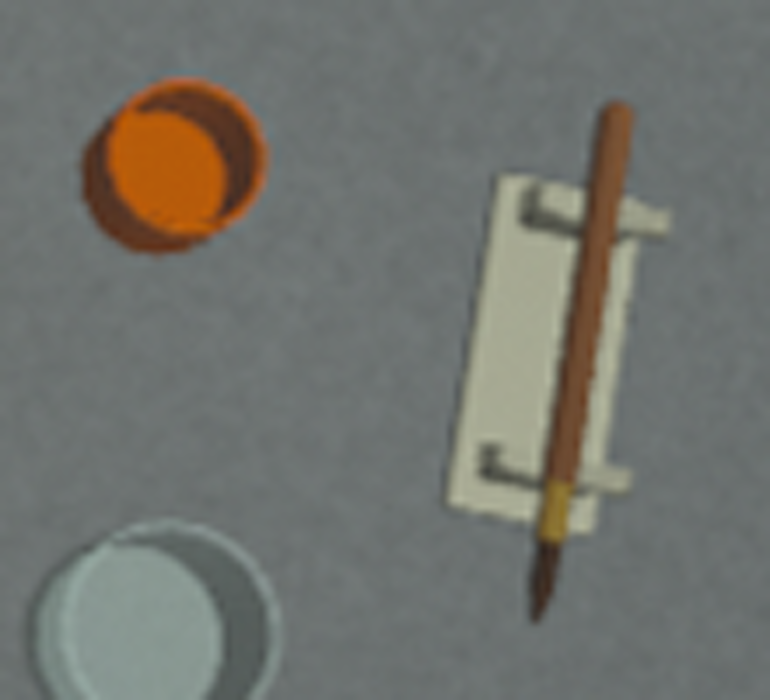

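View pics/c3.png

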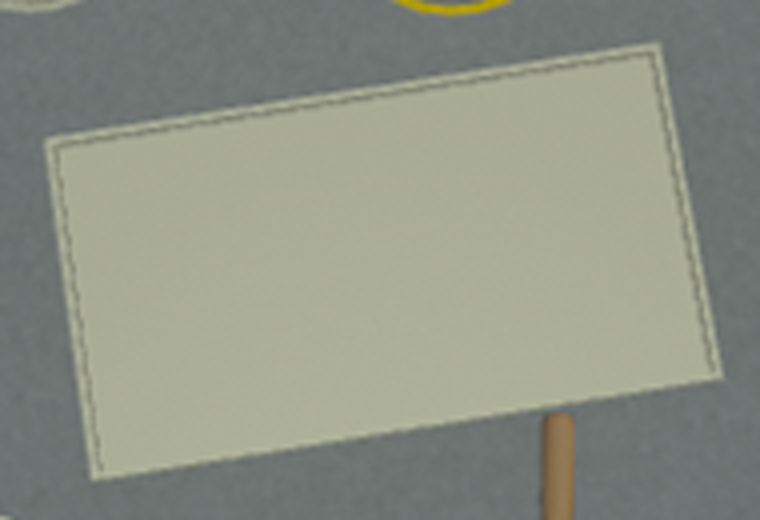

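Run:
```python
from h import *
s=load('top0')
for n,p in dict(blue=(200,193.2),green=(175.4,228.4),yellow=(181.8,276.6),orange=(456.7,202.4)).items(): print(n,atz(s,*p,0.045)[:2].round(4))
cs=np.array([atz(s,*p,0.012)[:2] for p in [(246.5,190),(399.5,166),(415.5,249.5),(258.25,275)]])
print(cs.round(4)); c=cs.mean(0); d=cs[0]-cs[1]+cs[3]-cs[2]; print('tray',c, 'len',np.linalg.norm(cs[0]-cs[1]),np.linalg.norm(cs[3]-cs[2]),np.linalg.norm(cs[0]-cs[3]),np.linalg.norm(cs[1]-cs[2]),'yaw y axis',np.degrees(np.arctan2(-d[0],d[1])))
# brush
def c2(u,v): return (u/7+430,v/7+180)
tail=atz(s,*c2(617,110),0.0346); tip=atz(s,*c2(536,620),0.0346); fer=atz(s,*c2(560,482),0.0346); print('tail',tail,'tip',tip,np.linalg.norm(tail-tip),'fer',fer,np.linalg.norm(fer-tip)); d=(tip-tail)/np.linalg.norm(tip-tail); print('org',tip-0.1*d, 'yaw',np.degrees(np.arctan2(d[1],d[0])))
print('rest base corners',[atz(s,*c2(*p),0.006)[:2].round(4) for p in [(500,175),(447,505),(592,533)]])
print('jar',atz(s,*c2(172,635),0.058), [atz(s,*c2(*p),0.058)[:2] for p in [(278,635),(172,520)]])
C=cloud(s)
print('heights', [C[int(v),int(u)].round(4) for u,v in [c2(590,290),c2(570,400),(330,220),(235,300),(178,337)]])
for u,v in [(233,299),(178,337),(375,262),(424,132),(347,128),(240,124),(138,160)]: print((u,v),atz(s,u,v,0.05)[:2].round(3))
```

```text
blue [0.6011 0.3047]
green [0.5161 0.356 ]
yellow [0.4052 0.3331]
orange [ 0.5966 -0.2989]
[[ 0.6197  0.2024]
 [ 0.6909 -0.1688]
 [ 0.4861 -0.2082]
 [ 0.4152  0.1638]]
tray [ 0.55297347 -0.00271062] len 0.3780321311847406 0.3787497000558972 0.2081863115415071 0.20857425111377045 yaw y axis 10.823284959276375
tail [ 0.61949883 -0.44944614  0.0346    ] tip [ 0.44478357 -0.41676305  0.0346    ] 0.17774590545940386 fer [ 0.49127444 -0.42613858  0.0346    ] 0.04742680739150054
org [ 0.54307853 -0.43515059  0.0346    ] yaw 169.40442798840857
rest base corners [array([ 0.6019, -0.42  ]), array([ 0.4856, -0.3986]), array([ 0.4773, -0.4485])]
jar [ 0.43499387 -0.28825484  0.058     ] [array([ 0.43592677, -0.3228414 ]), array([ 0.47250498, -0.28868145])]
heights [array([ 0.5572, -0.4359,  0.0385]), array([ 0.5187, -0.4271,  0.0399]), array([ 0.5531, -0.0021,  0.0039]), array([0.3552, 0.2168, 0.0046]), array([0.2706, 0.3301, 0.0503])]
(233, 299) [0.358 0.212]
(178, 337) [0.271 0.33 ]
(375, 262) [ 0.451 -0.108]
(424, 132) [ 0.765 -0.221]
(347, 128) [ 0.769 -0.037]
(240, 124) [0.772 0.219]
(138, 160) [0.676 0.455]
```

```bash
cat >> h.py <<'E'
from scipy.spatial.transform import Rotation as Ro
TR=np.array([0.553,-0.0027]); TA=np.radians(10.82)
def tray(x,y): return TR+x*np.array([np.cos(TA),np.sin(TA)])+y*np.array([-np.sin(TA),np.cos(TA)])
def plan(wps,full=False):
    """wps: list of (x,y,z,jaw azimuth deg or None); prints rows from current pose"""
    s=manip.sense(); R=Ro.from_quat(s['tool_rot']).as_matrix(); p=np.array(s['tcp_pos'])
    az=np.degrees(np.arctan2(R[1,1],R[0,1])); print('t',round(float(s['t']),2),'tcp',p.round(4),'x axis',R[:,0].round(3),'jaw az',round(az,1),'q1,q6',np.round([s['q'][0],s['q'][5]],2),'gap',round(float(s['finger_gap']),3),'F',np.round(s['force'],1))
    for w in wps:
        d=R.T@(np.array(w[:3])-p); sp=0
        if w[3] is not None:
            da=w[3]-az
            da=(da+180)%360-180 if full else (da+90)%180-90
            sp=-da
        print('row',d.round(4).tolist(),round(sp,1),'dist',round(float(np.linalg.norm(d)),3), 'q6~', round(float(s['q'][5]),2))
E
python3 - <<'E'
from h import *
Y=(0.4055,0.3333)
for sl in (-.1275,-.0425,.0425,.1275): print(tray(-.035,sl).round(4))
plan([(*Y,.1,100.8),(*Y,.005,100.8),(*tray(-.035,.1275),.1,10.8)])
E
```

```text
[ 0.5426 -0.1345]
[ 0.5266 -0.051 ]
[0.5106 0.0325]
[0.4947 0.116 ]
t 0.15 tcp [0.2759 0.5602 0.2306] x axis [-0.001 -0.001 -1.   ] jaw az 63.8 q1,q6 [ 0.93 -0.18] gap 1.004 F [-0.1 -0.   0.2]
row [0.1307, -0.146, 0.2166] -37.0 dist 0.292 q6~ -0.18
row [0.2257, -0.1459, 0.2166] -37.0 dist 0.345 q6~ -0.18
row [0.131, -0.3016, 0.3926] 53.0 dist 0.512 q6~ -0.18
```

Run:
```python
from h import *
Y=(0.4055,0.3333)
plan([(*Y,.15,10.8),(*Y,.07,10.8),(*Y,.005,10.8)])
```

```text
t 0.15 tcp [0.2759 0.5602 0.2306] x axis [-0.001 -0.001 -1.   ] jaw az 63.8 q1,q6 [ 0.93 -0.18] gap 1.004 F [-0.1 -0.   0.2]
row [0.0807, -0.1461, 0.2166] 53.0 dist 0.273 q6~ -0.18
row [0.1607, -0.146, 0.2166] 53.0 dist 0.307 q6~ -0.18
row [0.2257, -0.1459, 0.2166] 53.0 dist 0.345 q6~ -0.18
```

Emit:
play_rows(
  series=[
    [0.02,-0.0365,0.054,8],
    [0.04,-0.073,0.108,16],
    [0.06,-0.11,0.162,24],
    [0.08,-0.146,0.2166,32],
    [0.08,-0.146,0.2166,40],
    [0.08,-0.146,0.2166,48],
    [0.08,-0.146,0.2166,53],
    [0.08,-0.146,0.2166,53],
    [0.11,-0.146,0.2166,53],
    [0.13,-0.146,0.2166,53],
    [0.16,-0.146,0.2166,53],
    [0.16,-0.146,0.2166,53],
    [0.16,-0.146,0.2166,53],
  ],
  claw=82,
  force=30,
)

```text
t: 1.45
tcp_pos: [0.405, 0.3337, 0.0707]
tool_rot: [0.449, 0.545, -0.451, 0.545]
force: [0.4, -0.8, 0.5]
finger_gap: 0.822
```

Run:
```python
from h import *
s=snap('wrist','w1'); Y=(0.4055,0.3333)
print(proj(s,[*Y,.045]),proj(s,[*Y,0.007]))
plan([(*Y,.005,10.8)])
```

```text
[318.20855674 292.24947961] [318.14619073 258.9388867 ]
t 1.5 tcp [0.4058 0.334  0.0715] x axis [ 0.    -0.001 -1.   ] jaw az 10.9 q1,q6 [0.48 0.29] gap 0.824 F [-1.1  0.1  0.6]
row [0.0665, -0.0004, 0.0006] 0.1 dist 0.067 q6~ 0.29
```

View pics/w1.png

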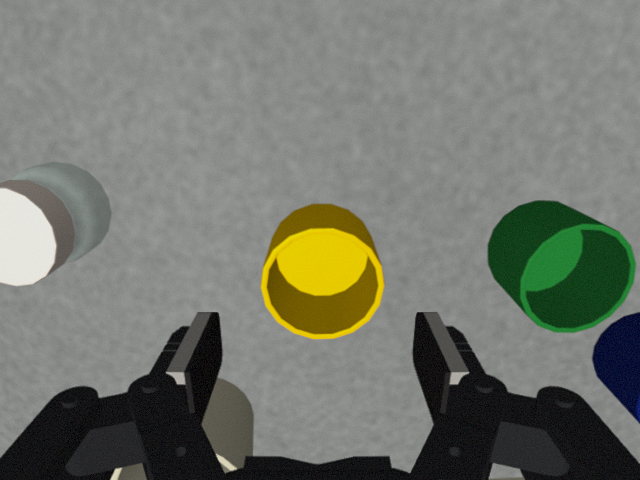

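Run:
```python
from h import *
s=load('w1'); Y=atz(s,323,284,.045)[:2]; print(Y)
print('green',atz(s,577,278,.045))
plan([(.4065,.335,.005,10.8)])
```

```text
[0.40677456 0.33758722]
green [0.51662361 0.3612206  0.045     ]
t 1.5 tcp [0.4058 0.334  0.0715] x axis [ 0.    -0.001 -1.   ] jaw az 10.9 q1,q6 [0.48 0.29] gap 0.824 F [-1.1  0.1  0.6]
row [0.0665, 0.0009, -0.0009] 0.1 dist 0.067 q6~ 0.29
```

Emit:
play_rows(
  series=[
    [0.03,0.001,-0.001,0],
    [0.05,0.001,-0.001,0],
    [0.066,0.001,-0.001,0],
    [0.066,0.001,-0.001,0],
    [0.066,0.001,-0.001,0],
  ],
)

```text
t: 2.0
tcp_pos: [0.4073, 0.3357, 0.0067]
tool_rot: [0.451, 0.545, -0.45, 0.546]
force: [0.4, -0.4, 0.6]
finger_gap: 0.819
```

Emit:
play_rows(
  series=[
    [0,0,0,0],
    [0,0,0,0],
    [0,0,0,0],
    [0,0,0,0],
    [0,0,0,0],
    [0,0,0,0],
    [0,0,0,0],
  ],
  claw=40,
  force=30,
)

```text
t: 2.7
tcp_pos: [0.4082, 0.3363, 0.0086]
tool_rot: [0.452, 0.544, -0.449, 0.546]
force: [-0.4, -0.3, 6.5]
finger_gap: 0.626
```

Emit:
play_rows(
  series=[
    [-0.02,0,0,0],
    [-0.04,0,0,0],
    [-0.06,0,0,0],
    [-0.08,0,0,0],
    [-0.08,0,0,0],
    [-0.08,0,0,0],
  ],
)

```text
t: 3.3
tcp_pos: [0.4081, 0.3363, 0.0892]
tool_rot: [0.452, 0.544, -0.448, 0.546]
force: [-1.3, -0.4, -2.5]
finger_gap: 0.623
```

Run:
```python
from h import *
s=snap('wrist','w2')
T=tray(-.035,.1275)
plan([(*T,.085,10.8),(*T,.011,10.8)])
```

```text
t 3.35 tcp [0.4075 0.336  0.0884] x axis [ 0.004  0.001 -1.   ] jaw az 10.9 q1,q6 [0.48 0.29] gap 0.625 F [ 0.2  0.8 -2.5]
row [0.0035, 0.0439, 0.2325] 0.1 dist 0.237 q6~ 0.29
row [0.0775, 0.0436, 0.2326] 0.1 dist 0.249 q6~ 0.29
```

View pics/w2.png

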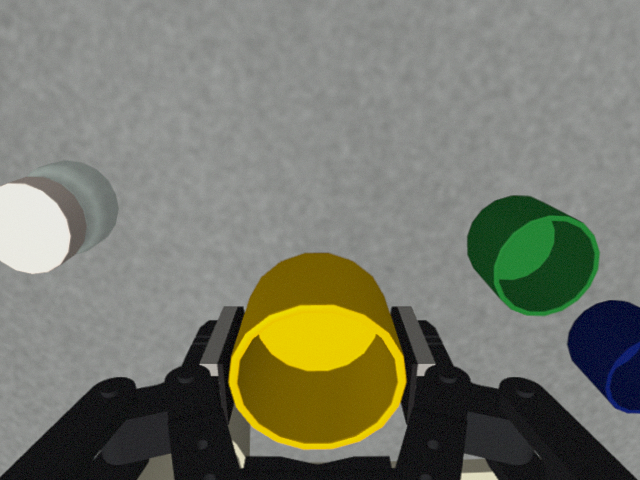

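Emit:
play_rows(
  series=[
    [0.0,0.008,0.04,0],
    [0.0,0.016,0.08,0],
    [0.0,0.024,0.12,0],
    [0.0,0.031,0.16,0],
    [0.0,0.038,0.2,0],
    [0.0,0.044,0.2325,0],
    [0.0,0.044,0.2325,0],
    [0.0,0.044,0.2325,0],
    [0.02,0.044,0.2325,0],
    [0.04,0.044,0.2325,0],
    [0.055,0.044,0.2325,0],
    [0.065,0.044,0.2325,0],
    [0.068,0.044,0.2325,0],
    [0.07,0.044,0.2325,0],
    [0.072,0.044,0.2325,0],
    [0.073,0.044,0.2325,0],
    [0.073,0.044,0.2325,0],
  ],
)

```text
t: 5.05
tcp_pos: [0.4953, 0.1161, 0.0158]
tool_rot: [0.452, 0.544, -0.449, 0.546]
force: [-0.6, -0.0, -1.7]
finger_gap: 0.626
```

Run:
```python
from h import *
plan([(*tray(-.035,.1275),.0145,10.8)])
s=snap('side','s2'); cv2.imwrite('pics/s2c.png',cv2.resize(s['image'][150:330,150:420],None,fx=2.9,fy=2.9))
```

```text
t 5.05 tcp [0.4953 0.1161 0.0158] x axis [ 0.005  0.001 -1.   ] jaw az 10.9 q1,q6 [ 0.01 -0.18] gap 0.626 F [-0.6 -0.  -1.7]
row [0.0013, -0.0007, 0.0001] 0.1 dist 0.002 q6~ -0.18
```

View pics/s2c.png

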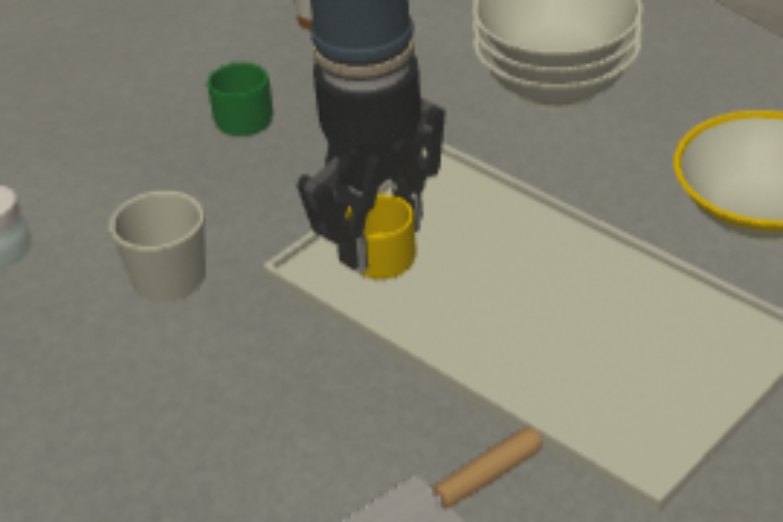

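Emit:
play_rows(
  series=[
    [0.001,0,0,0],
    [0.002,0,0,0],
    [0.002,0,0,0],
    [0.002,0,0,0],
  ],
)

```text
t: 5.5
tcp_pos: [0.4953, 0.1161, 0.0138]
tool_rot: [0.452, 0.544, -0.449, 0.546]
force: [0.7, 0.1, -1.7]
finger_gap: 0.625
```

Emit:
play_rows(
  series=[
    [0,0,0,0],
    [0,0,0,0],
    [0,0,0,0],
    [0,0,0,0],
    [-0.02,0,0,0],
    [-0.05,0,0,0],
    [-0.08,0,0,0],
    [-0.1,0,0,0],
    [-0.1,0,0,0],
  ],
  claw=82,
)

```text
t: 6.4
tcp_pos: [0.4968, 0.1161, 0.1165]
tool_rot: [0.453, 0.543, -0.447, 0.548]
force: [0.0, 0.5, 0.0]
finger_gap: 0.819
```

Run:
```python
from h import *
s=snap('top','t3')
for c,v in pots(s).items(): print(c,v)
cv2.imwrite('pics/t3c.png',cv2.resize(s['image'][140:320,130:500],None,fx=2.1,fy=2.1))
G=(.5163,.358)
plan([(*G,.1,10.8),(*G,.01,10.8)])
```

```text
yellow (array([ 0.7146, -0.0389,  0.0488,  0.051 ]), array([326, 150,  43,   9,  96], dtype=int32), 22)
orange (array([ 0.5977, -0.2982,  0.0265,  0.0439]), array([442, 191,  26,  25, 444], dtype=int32), 101)
green (array([0.5169, 0.3569, 0.0268, 0.0443]), array([164, 218,  23,  23, 307], dtype=int32), 85)
blue (array([0.6034, 0.3068, 0.0265, 0.0443]), array([189, 187,  22,  17, 234], dtype=int32), 39)
t 6.45 tcp [0.4957 0.116  0.115 ] x axis [ 0.008  0.001 -1.   ] jaw az 10.9 q1,q6 [ 0.01 -0.18] gap 0.82 F [ 0.5 -0.1 -0.2]
row [0.0156, 0.066, -0.2337] 0.1 dist 0.243 q6~ -0.18
row [0.1056, 0.0652, -0.2337] 0.1 dist 0.265 q6~ -0.18
```

View pics/t3c.png

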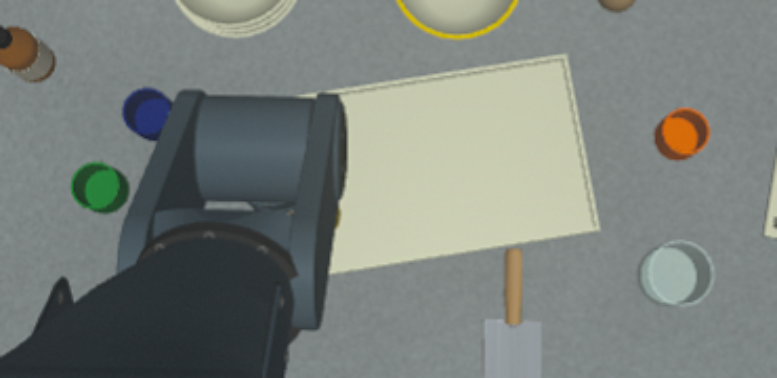

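Emit:
play_rows(
  series=[
    [0.0,0.011,-0.04,0],
    [0.0,0.022,-0.08,0],
    [0.0,0.033,-0.12,0],
    [0.0,0.044,-0.16,0],
    [0.005,0.055,-0.2,0],
    [0.015,0.066,-0.234,0],
    [0.015,0.066,-0.234,0],
    [0.015,0.066,-0.234,0],
    [0.03,0.066,-0.234,0],
    [0.05,0.066,-0.234,0],
    [0.07,0.066,-0.234,0],
    [0.09,0.066,-0.234,0],
    [0.1,0.066,-0.234,0],
    [0.105,0.066,-0.234,0],
    [0.105,0.066,-0.234,0],
  ],
)

```text
t: 7.95
tcp_pos: [0.5169, 0.3575, 0.0099]
tool_rot: [0.452, 0.543, -0.449, 0.547]
force: [-0.9, -0.4, 0.8]
finger_gap: 0.825
```

Emit:
play_rows(
  series=[
    [0,0,0,0],
    [0,0,0,0],
    [0,0,0,0],
    [0,0,0,0],
    [0,0,0,0],
    [0,0,0,0],
    [0,0,0,0],
  ],
  claw=40,
)

```text
t: 8.65
tcp_pos: [0.5175, 0.3577, 0.0108]
tool_rot: [0.453, 0.543, -0.448, 0.547]
force: [-0.4, -1.9, 5.7]
finger_gap: 0.63
```

Emit:
play_rows(
  series=[
    [-0.02,0,0,0],
    [-0.04,0,0,0],
    [-0.07,0,0,0],
    [-0.1,0,0,0],
    [-0.1,0,0,0],
    [-0.1,0,0,0],
  ],
)

```text
t: 9.25
tcp_pos: [0.5164, 0.3577, 0.1109]
tool_rot: [0.453, 0.543, -0.448, 0.547]
force: [0.9, -0.7, -2.1]
finger_gap: 0.635
```

Run:
```python
from h import *
s=snap('wrist','w4')
T=tray(-.035,.0425)
plan([(*T,.11,10.8),(*T,.015,10.8)])
```

```text
t 9.3 tcp [0.5157 0.3572 0.1098] x axis [ 0.007  0.001 -1.   ] jaw az 10.9 q1,q6 [0.43 0.24] gap 0.633 F [-0.3  0.3 -1.7]
row [-0.0004, -0.0662, 0.318] 0.1 dist 0.325 q6~ 0.24
row [0.0946, -0.0668, 0.3179] 0.1 dist 0.338 q6~ 0.24
```

View pics/w4.png

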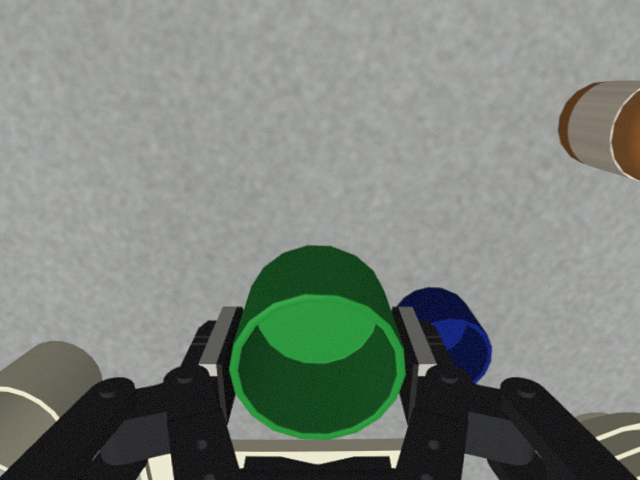

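Emit:
play_rows(
  series=[
    [0,-0.009,0.04,0],
    [0,-0.017,0.08,0],
    [0,-0.025,0.12,0],
    [0,-0.033,0.16,0],
    [0,-0.042,0.2,0],
    [0,-0.05,0.24,0],
    [0,-0.058,0.28,0],
    [0,-0.0665,0.318,0],
    [0,-0.0665,0.318,0],
    [0,-0.0665,0.318,0],
    [0.03,-0.0665,0.318,0],
    [0.06,-0.0665,0.318,0],
    [0.08,-0.0665,0.318,0],
    [0.088,-0.0665,0.318,0],
    [0.09,-0.0665,0.318,0],
    [0.092,-0.0665,0.318,0],
    [0.094,-0.0665,0.318,0],
    [0.094,-0.0665,0.318,0],
    [0.094,-0.0665,0.318,0],
  ],
)

```text
t: 11.2
tcp_pos: [0.5114, 0.0324, 0.0163]
tool_rot: [0.452, 0.543, -0.449, 0.547]
force: [0.8, -0.7, -1.9]
finger_gap: 0.631
```

Emit:
play_rows(
  series=[
    [0,0,0,0],
    [0,0,0,0],
    [0,0,0,0],
    [0,0,0,0],
    [-0.02,0,0,0],
    [-0.05,0,0,0],
    [-0.08,0,0,0],
    [-0.1,0,0,0],
    [-0.1,0,0,0],
  ],
  claw=82,
)

```text
t: 12.1
tcp_pos: [0.5124, 0.0322, 0.1189]
tool_rot: [0.453, 0.541, -0.447, 0.549]
force: [0.4, -0.5, -1.0]
finger_gap: 0.82
```

Run:
```python
from h import *
s=snap('top','t5')
for c,v in pots(s,(100,165,500,320)).items(): print(c,v)
cv2.imwrite('pics/t5c.png',cv2.resize(s['image'][140:320,130:500],None,fx=2.1,fy=2.1))
G=(.602,.307)
plan([(*G,.11,10.8),(*G,.01,10.8)])
```

```text
yellow None
orange (array([ 0.5984, -0.2982,  0.027 ,  0.0439]), array([442, 191,  26,  25, 440], dtype=int32), 99)
green None
blue (array([0.597 , 0.2985, 0.0241, 0.0443]), array([194, 187,  17,  17, 220], dtype=int32), 30)
t 12.15 tcp [0.5114 0.0323 0.1174] x axis [ 0.011 -0.    -1.   ] jaw az 10.9 q1,q6 [-0.16 -0.35] gap 0.817 F [ 0.4 -0.5 -0.7]
row [0.0084, 0.1407, -0.2527] 0.1 dist 0.289 q6~ -0.35
row [0.1084, 0.1396, -0.253] 0.1 dist 0.309 q6~ -0.35
```

View pics/t5c.png

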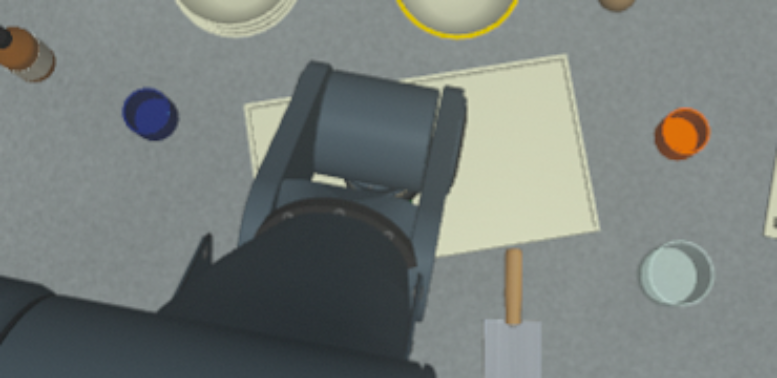

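Emit:
play_rows(
  series=[
    [0.0,0.02,-0.036,0],
    [0.0,0.04,-0.072,0],
    [0.0,0.06,-0.108,0],
    [0.0,0.08,-0.144,0],
    [0.0,0.1,-0.18,0],
    [0.0,0.12,-0.216,0],
    [0.008,0.14,-0.253,0],
    [0.008,0.14,-0.253,0],
    [0.008,0.14,-0.253,0],
    [0.03,0.14,-0.253,0],
    [0.05,0.14,-0.253,0],
    [0.07,0.14,-0.253,0],
    [0.09,0.14,-0.253,0],
    [0.1,0.14,-0.253,0],
    [0.108,0.14,-0.253,0],
    [0.108,0.14,-0.253,0],
  ],
)

```text
t: 13.75
tcp_pos: [0.6017, 0.3061, 0.0094]
tool_rot: [0.452, 0.542, -0.449, 0.548]
force: [0.2, 0.0, -0.8]
finger_gap: 0.817
```

Emit:
play_rows(
  series=[
    [0,0,0,0],
    [0,0,0,0],
    [0,0,0,0],
    [0,0,0,0],
    [0,0,0,0],
    [0,0,0,0],
    [0,0,0,0],
  ],
  claw=40,
)

```text
t: 14.45
tcp_pos: [0.6024, 0.3062, 0.0104]
tool_rot: [0.453, 0.542, -0.448, 0.548]
force: [0.1, -1.5, 5.6]
finger_gap: 0.631
```

Emit:
play_rows(
  series=[
    [-0.02,0,0,0],
    [-0.04,0,0,0],
    [-0.07,0,0,0],
    [-0.1,0,0,0],
    [-0.1,0,0,0],
    [-0.1,0,0,0],
  ],
)

```text
t: 15.05
tcp_pos: [0.6009, 0.3064, 0.1101]
tool_rot: [0.453, 0.542, -0.448, 0.548]
force: [0.0, -0.4, -1.8]
finger_gap: 0.629
```

Run:
```python
from h import *
s=snap('wrist','w6')
T=tray(-.035,-.0425)
plan([(*T,.11,10.8),(*T,.015,10.8)])
```

```text
t 15.1 tcp [0.6001 0.3061 0.109 ] x axis [ 0.008 -0.001 -1.   ] jaw az 10.8 q1,q6 [0.31 0.12] gap 0.632 F [ 0.2 -0.7 -1.8]
row [-0.0011, -0.1393, 0.3369] 0.0 dist 0.365 q6~ 0.12
row [0.0939, -0.14, 0.3366] 0.0 dist 0.376 q6~ 0.12
```

View pics/w6.png

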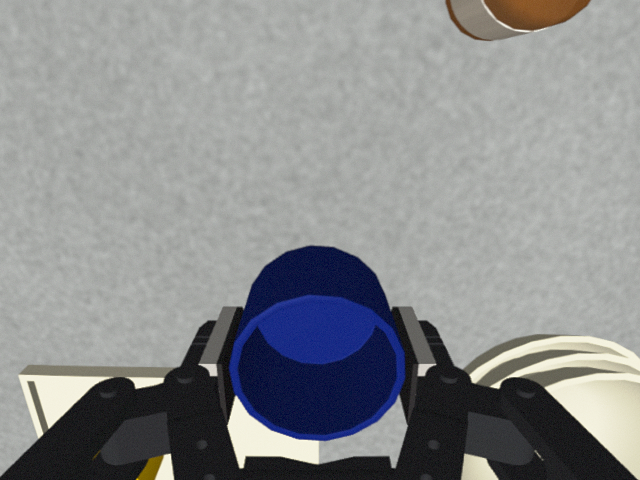

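Emit:
play_rows(
  series=[
    [0,-0.015,0.036,0],
    [0,-0.03,0.072,0],
    [0,-0.045,0.108,0],
    [0,-0.06,0.144,0],
    [0,-0.075,0.18,0],
    [0,-0.09,0.216,0],
    [0,-0.105,0.252,0],
    [0,-0.12,0.29,0],
    [0,-0.14,0.337,0],
    [0,-0.14,0.337,0],
    [0,-0.14,0.337,0],
    [0.03,-0.14,0.337,0],
    [0.06,-0.14,0.337,0],
    [0.08,-0.14,0.337,0],
    [0.088,-0.14,0.337,0],
    [0.09,-0.14,0.337,0],
    [0.092,-0.14,0.337,0],
    [0.093,-0.14,0.337,0],
    [0.093,-0.14,0.337,0],
  ],
)

```text
t: 17.0
tcp_pos: [0.5272, -0.0514, 0.0167]
tool_rot: [0.452, 0.542, -0.449, 0.548]
force: [-0.1, 0.5, -1.3]
finger_gap: 0.627
```

Emit:
play_rows(
  series=[
    [0,0,0,0],
    [0,0,0,0],
    [0,0,0,0],
    [0,0,0,0],
    [-0.02,0,0,0],
    [-0.05,0,0,0],
    [-0.08,0,0,0],
    [-0.1,0,0,0],
    [-0.1,0,0,0],
  ],
  claw=82,
)

```text
t: 17.9
tcp_pos: [0.5281, -0.0518, 0.1194]
tool_rot: [0.453, 0.54, -0.448, 0.55]
force: [0.6, 0.4, 0.1]
finger_gap: 0.818
```

Run:
```python
from h import *
s=snap('top','t7')
for c,v in pots(s,(100,165,500,320)).items(): print(c,v)
cv2.imwrite('pics/t7c.png',cv2.resize(s['image'][140:320,130:500],None,fx=2.1,fy=2.1))
G=(.5975,-.2985)
plan([(*G,.11,10.8),(*G,.01,10.8)])
```

```text
yellow (array([0.4947, 0.1142, 0.0267, 0.0494]), array([268, 229,  23,  24, 430], dtype=int32), 91)
orange (array([ 0.5979, -0.2981,  0.0267,  0.0447]), array([442, 191,  26,  25, 455], dtype=int32), 100)
green None
blue None
t 17.95 tcp [ 0.5271 -0.0515  0.1179] x axis [ 0.012 -0.003 -1.   ] jaw az 10.8 q1,q6 [-0.31 -0.5 ] gap 0.82 F [-0.5 -0.2 -0.1]
row [0.0095, 0.0225, 0.2558] 0.0 dist 0.257 q6~ -0.5
row [0.1095, 0.0214, 0.2553] 0.0 dist 0.279 q6~ -0.5
```

View pics/t7c.png

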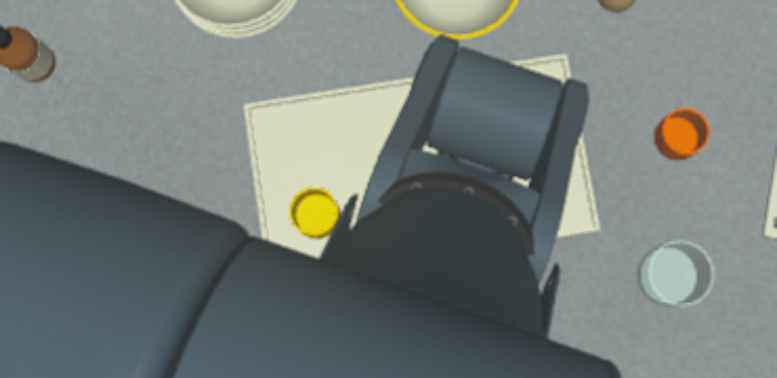

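Emit:
play_rows(
  series=[
    [0.0,0.004,0.04,0],
    [0.0,0.007,0.08,0],
    [0.0,0.011,0.12,0],
    [0.0,0.015,0.16,0],
    [0.0,0.018,0.2,0],
    [0.009,0.022,0.2555,0],
    [0.009,0.022,0.2555,0],
    [0.009,0.022,0.2555,0],
    [0.03,0.022,0.2555,0],
    [0.05,0.022,0.2555,0],
    [0.07,0.022,0.2555,0],
    [0.09,0.022,0.2555,0],
    [0.1,0.022,0.2555,0],
    [0.109,0.022,0.2555,0],
    [0.109,0.022,0.2555,0],
  ],
)

```text
t: 19.45
tcp_pos: [0.5973, -0.2972, 0.0092]
tool_rot: [0.452, 0.542, -0.448, 0.548]
force: [0.7, 0.3, 0.6]
finger_gap: 0.818
```

Emit:
play_rows(
  series=[
    [0,0,0,0],
    [0,0,0,0],
    [0,0,0,0],
    [0,0,0,0],
    [0,0,0,0],
    [0,0,0,0],
    [0,0,0,0],
  ],
  claw=40,
)

```text
t: 20.15
tcp_pos: [0.5978, -0.2975, 0.01]
tool_rot: [0.452, 0.542, -0.448, 0.549]
force: [0.1, 0.7, 5.3]
finger_gap: 0.613
```

Emit:
play_rows(
  series=[
    [-0.02,0,0,0],
    [-0.04,0,0,0],
    [-0.07,0,0,0],
    [-0.1,0,0,0],
    [-0.1,0,0,0],
    [-0.1,0,0,0],
  ],
)

```text
t: 20.75
tcp_pos: [0.5964, -0.2973, 0.1099]
tool_rot: [0.452, 0.542, -0.448, 0.549]
force: [0.1, 0.1, -0.9]
finger_gap: 0.612
```

Run:
```python
from h import *
s=snap('wrist','w8')
t=snap('top','t8')
T=tray(-.035,-.1275)
cv2.imwrite('pics/t8c.png',cv2.resize(t['image'][140:320,130:500],None,fx=2.1,fy=2.1))
for c,v in pots(t,(100,165,500,320)).items(): print(c,v)
plan([(*T,.11,10.8),(*T,.015,10.8)])
```

```text
yellow (array([0.4944, 0.114 , 0.0267, 0.049 ]), array([268, 229,  23,  24, 435], dtype=int32), 85)
orange (None, array([127, 165,  18,   8,  94], dtype=int32))
green (None, array([306, 229,   5,   7,  13], dtype=int32))
blue None
t 20.85 tcp [ 0.5954 -0.2965  0.1081] x axis [ 0.008  0.    -1.   ] jaw az 10.9 q1,q6 [-0.63 -0.83] gap 0.612 F [-0.3 -0.4 -0.2]
row [-0.0022, -0.0213, -0.169] 0.1 dist 0.17 q6~ -0.83
row [0.0928, -0.022, -0.1691] 0.1 dist 0.194 q6~ -0.83
```

View pics/w8.png

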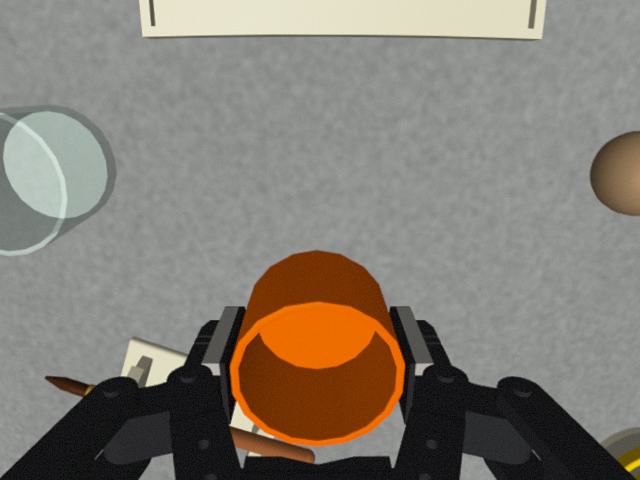

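View pics/t8c.png

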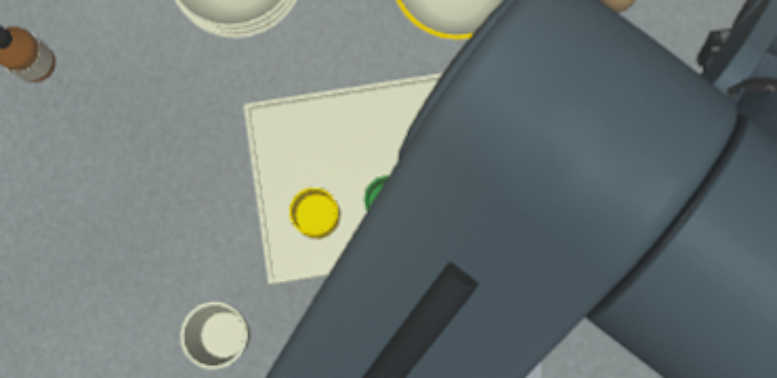

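Emit:
play_rows(
  series=[
    [0,-0.005,-0.04,0],
    [0,-0.01,-0.08,0],
    [0,-0.015,-0.12,0],
    [-0.002,-0.021,-0.169,0],
    [-0.002,-0.021,-0.169,0],
    [-0.002,-0.021,-0.169,0],
    [0.03,-0.0215,-0.169,0],
    [0.06,-0.022,-0.169,0],
    [0.08,-0.022,-0.169,0],
    [0.088,-0.022,-0.169,0],
    [0.09,-0.022,-0.169,0],
    [0.0915,-0.022,-0.169,0],
    [0.0925,-0.022,-0.169,0],
    [0.0925,-0.022,-0.169,0],
  ],
)

```text
t: 22.25
tcp_pos: [0.5432, -0.135, 0.0161]
tool_rot: [0.452, 0.542, -0.448, 0.548]
force: [-0.5, -0.2, -0.8]
finger_gap: 0.618
```

Emit:
play_rows(
  series=[
    [0,0,0,0],
    [0,0,0,0],
    [0,0,0,0],
    [0,0,0,0],
    [-0.02,0,0,0],
    [-0.05,0,0,0],
    [-0.08,0,0,0],
    [-0.1,0,0,0],
    [-0.1,0,0,0],
  ],
  claw=82,
)

```text
t: 23.15
tcp_pos: [0.5442, -0.1358, 0.1189]
tool_rot: [0.453, 0.54, -0.448, 0.55]
force: [-0.9, -0.1, -0.1]
finger_gap: 0.817
```

Run:
```python
from h import *
B=(.542,-.435)
plan([(*B,.12,-100.6),(*B,.016,-100.6)],True)
```

```text
t 23.15 tcp [ 0.5442 -0.1358  0.1189] x axis [ 0.016 -0.003 -1.   ] jaw az 10.9 q1,q6 [-0.45 -0.64] gap 0.817 F [-0.9 -0.1 -0.1]
row [-0.0001, -0.0587, 0.2934] 111.5 dist 0.299 q6~ -0.64
row [0.1038, -0.0602, 0.2928] 111.5 dist 0.316 q6~ -0.64
```

Emit:
play_rows(
  series=[
    [0,-0.006,0.03,8.5],
    [0,-0.012,0.06,17],
    [0,-0.018,0.09,25.5],
    [0,-0.024,0.12,34],
    [0,-0.03,0.15,42.5],
    [0,-0.036,0.18,51],
    [0,-0.042,0.21,59.5],
    [0,-0.048,0.24,68],
    [0,-0.054,0.27,76.5],
    [0,-0.0587,0.2934,85],
    [0,-0.0587,0.2934,93.5],
    [0,-0.0587,0.2934,102],
    [0,-0.0587,0.2934,110],
    [0,-0.0587,0.2934,111.5],
    [0,-0.0587,0.2934,111.5],
    [0,-0.0587,0.2934,111.5],
  ],
  claw=60,
)

```text
t: 24.75
tcp_pos: [0.5418, -0.4346, 0.1191]
tool_rot: [0.709, -0.065, -0.699, -0.064]
force: [-0.4, 0.1, 0.3]
finger_gap: 0.603
```

Run:
```python
from h import *
s=snap('wrist','w9'); t=snap('top','t9')
B=(.542,-.435)
for c,v in pots(t,(100,165,500,320)).items(): print(c,v)
cv2.imwrite('pics/t9c.png',cv2.resize(t['image'][140:320,130:500],None,fx=2.1,fy=2.1))
for x in (0,.1,-.08): print(proj(s,[B[0]-x*.983,B[1]+x*.184,.0346]))
plan([(*B,.12,-100.6),(*B,.016,-100.6)],True)
```

```text
yellow (array([0.4947, 0.1143, 0.0268, 0.0485]), array([268, 229,  23,  24, 433], dtype=int32), 90)
orange (array([ 0.5424, -0.136 ,  0.0263,  0.0476]), array([376, 212,  23,  24, 422], dtype=int32), 96)
green (None, array([313, 245,   2,   1,   2], dtype=int32))
blue None
[317.01656342 246.32857511]
[316.5676812  392.73347401]
[317.46999907  98.39606476]
t 24.85 tcp [ 0.5419 -0.4348  0.1196] x axis [ 0.015 -0.003 -1.   ] jaw az -100.5 q1,q6 [-0.84  0.91] gap 0.599 F [-0.4 -0.1  0. ]
row [-0.0004, 0.0002, -0.0001] 0.1 dist 0.0 q6~ 0.91
row [0.1036, 0.0002, 0.0015] 0.1 dist 0.104 q6~ 0.91
```

View pics/w9.png

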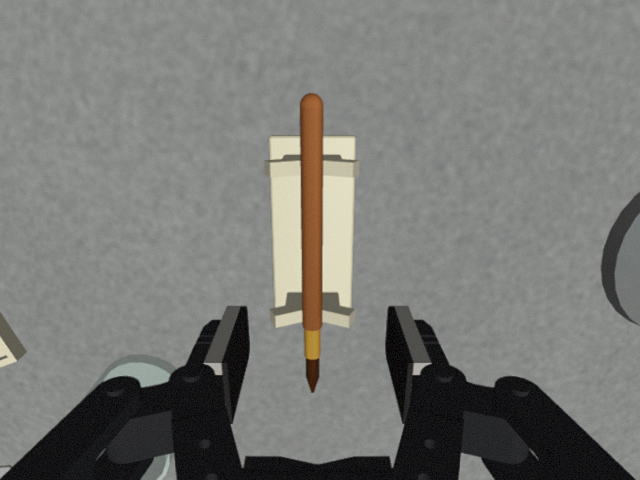

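View pics/t9c.png

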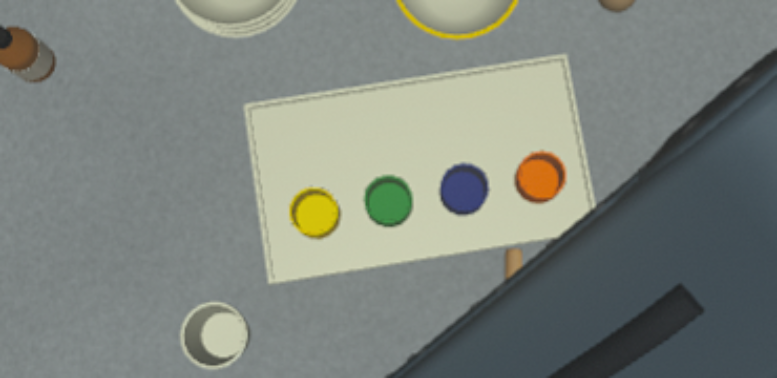

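Emit:
play_rows(
  series=[
    [0.03,-0.001,0.0005,0],
    [0.06,-0.001,0.001,0],
    [0.09,-0.001,0.0015,0],
    [0.1,-0.001,0.0015,0],
    [0.104,-0.001,0.0015,0],
    [0.104,-0.001,0.0015,0],
  ],
)

```text
t: 25.45
tcp_pos: [0.5426, -0.4342, 0.0159]
tool_rot: [0.71, -0.065, -0.698, -0.064]
force: [0.2, -0.2, 0.2]
finger_gap: 0.6
```

Emit:
play_rows(
  series=[
    [0,0,0,0],
    [0,0,0,0],
    [0,0,0,0],
    [0,0,0,0],
    [0,0,0,0],
    [0,0,0,0],
    [0,0,0,0],
    [0,0,0,0],
    [0,0,0,0],
  ],
  claw=0,
  force=25,
)

```text
t: 26.35
tcp_pos: [0.5434, -0.4335, 0.0176]
tool_rot: [0.71, -0.065, -0.698, -0.064]
force: [0.1, 4.2, 5.5]
finger_gap: 0.132
```

Emit:
play_rows(
  series=[
    [-0.02,0,0,0],
    [-0.05,0,0,0],
    [-0.08,0,0,0],
    [-0.1,0,0,0],
    [-0.1,0,0,0],
    [-0.1,0,0,0],
  ],
)

```text
t: 26.95
tcp_pos: [0.5415, -0.4333, 0.1177]
tool_rot: [0.71, -0.066, -0.698, -0.064]
force: [-0.4, -0.2, -1.9]
finger_gap: 0.132
```

Run:
```python
from h import *
s=snap('wrist','w10')
plan([])
```

```text
t 27.0 tcp [ 0.541  -0.4327  0.1165] x axis [ 0.016 -0.002 -1.   ] jaw az -100.5 q1,q6 [-0.84  0.91] gap 0.126 F [-0.   0.6 -0.8]
```

View pics/w10.png

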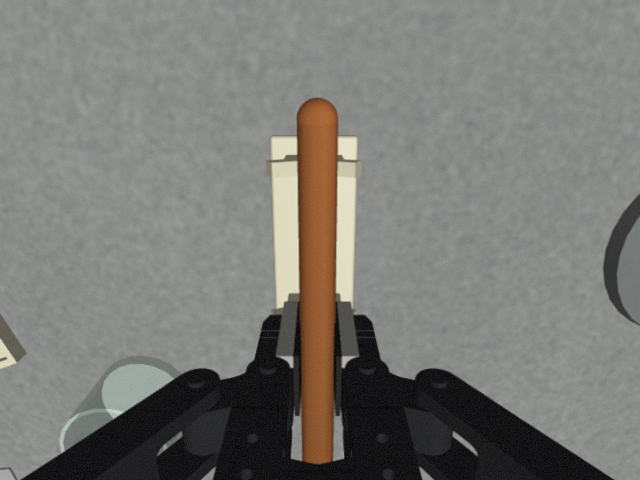

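Run:
```python
from h import *
s=load('w9'); 
G=(.3632,-.2751)
plan([(*G,.12,-100.6),(*G,.06,-100.6)],True)
t=load('t7'); C=cloud(t)
# jar rim by depth
P=C[230:300,420:480].reshape(-1,3); P=P[(P[:,2]>.05)&(P[:,2]<.066)]; print(len(P),P.min(0),P.max(0), cv2.minEnclosingCircle(P[:,:2].astype(np.float32)))
```

```text
t 27.0 tcp [ 0.541  -0.4327  0.1165] x axis [ 0.016 -0.002 -1.   ] jaw az -100.5 q1,q6 [-0.84  0.91] gap 0.126 F [-0.   0.6 -0.8]
row [-0.0066, -0.1225, 0.2035] 0.1 dist 0.238 q6~ 0.91
row [0.0534, -0.1225, 0.2045] 0.1 dist 0.244 q6~ 0.91
177 [ 0.40254872 -0.3215853   0.05001945] [ 0.47332207 -0.25194181  0.06404713] ((0.4380863606929779, -0.2870672047138214), 0.03625721484422684)
```

Emit:
play_rows(
  series=[
    [-0.006,-0.02,0.034,0],
    [-0.006,-0.04,0.068,0],
    [-0.006,-0.06,0.102,0],
    [-0.006,-0.08,0.135,0],
    [-0.006,-0.1,0.168,0],
    [-0.006,-0.123,0.202,0],
    [-0.006,-0.123,0.202,0],
    [-0.006,-0.123,0.202,0],
    [0.02,-0.123,0.2025,0],
    [0.04,-0.123,0.203,0],
    [0.053,-0.123,0.203,0],
    [0.053,-0.123,0.203,0],
  ],
  force=20,
)

```text
t: 28.2
tcp_pos: [0.3652, -0.2755, 0.0584]
tool_rot: [0.709, -0.065, -0.699, -0.065]
force: [-0.8, 0.3, 0.6]
finger_gap: 0.126
```

Run:
```python
from h import *
s=snap('wrist','w11'); t=snap('side','s11')
plan([(.3647,-.2743,.045,-100.6),(.3647,-.2743,.0304,-100.6)],True)
cv2.imwrite('pics/s11c.png',cv2.resize(t['image'][250:430,270:540],None,fx=2.9,fy=2.9))
```

```text
t 28.3 tcp [ 0.3655 -0.2758  0.0599] x axis [ 0.016 -0.002 -1.   ] jaw az -100.5 q1,q6 [-0.9   0.84] gap 0.128 F [ 0.9  0.1 -0.9]
row [0.0149, -0.0014, 0.0013] 0.1 dist 0.015 q6~ 0.84
row [0.0295, -0.0013, 0.0016] 0.1 dist 0.03 q6~ 0.84
```

View pics/w11.png

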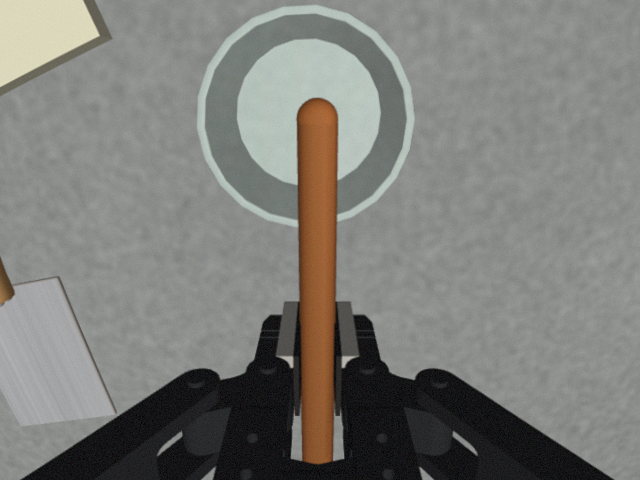

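View pics/s11c.png

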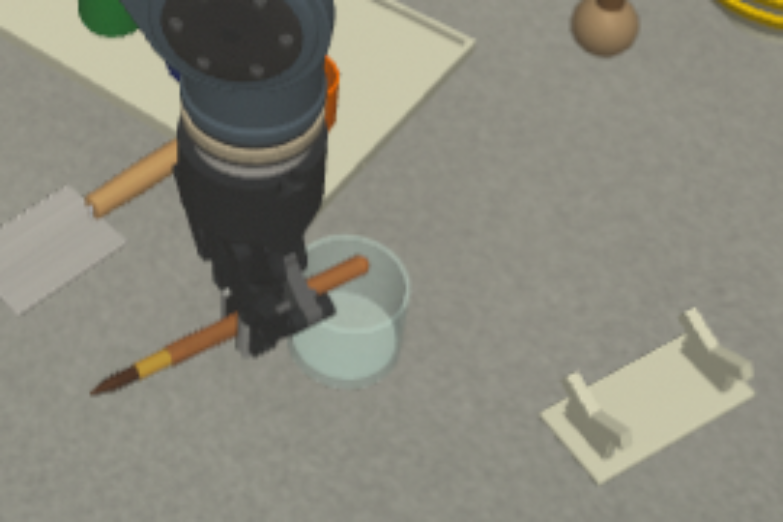

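Emit:
play_rows(
  series=[
    [0.006,-0.001,0.001,0],
    [0.01,-0.001,0.001,0],
    [0.013,-0.001,0.001,0],
    [0.015,-0.001,0.001,0],
    [0.0165,-0.001,0.001,0],
    [0.018,-0.001,0.001,0],
    [0.0195,-0.001,0.001,0],
    [0.021,-0.001,0.001,0],
    [0.021,-0.001,0.001,0],
  ],
)

```text
t: 29.2
tcp_pos: [0.365, -0.2747, 0.0388]
tool_rot: [0.71, -0.065, -0.698, -0.065]
force: [-2.3, -0.6, 4.9]
finger_gap: 0.127
```

Run:
```python
from h import *
s=snap('wrist','w12'); t=snap('side','s12')
plan([(.3647,-.2743,.0304,-100.6)],True)
a=cv2.resize(t['image'][250:430,270:540],None,fx=1.45,fy=1.45); b=cv2.resize(s['image'],(400,300)); b=cv2.copyMakeBorder(b,0,0,0,0,0)
h=max(a.shape[0],300); A=np.zeros((h,a.shape[1]+400,3),np.uint8); A[:a.shape[0],:a.shape[1]]=a; A[:300,a.shape[1]:]=b; cv2.imwrite('pics/s12c.png',A)
```

```text
t 29.3 tcp [ 0.3649 -0.2747  0.0389] x axis [ 0.016 -0.002 -1.   ] jaw az -100.5 q1,q6 [-0.9   0.83] gap 0.127 F [-2.7  0.3  5.6]
row [0.0085, -0.0003, 0.0004] 0.1 dist 0.008 q6~ 0.83
```

View pics/s12c.png

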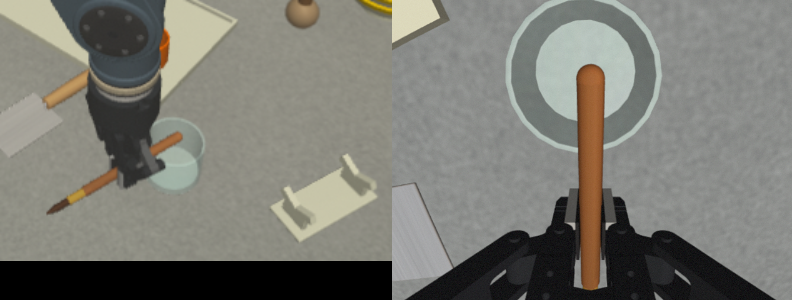

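Emit:
play_rows(
  series=[
    [0.002,0,0,0],
    [0.0035,0,0,0],
    [0.005,0,0,0],
    [0.0065,0,0,0],
    [0.008,0,0,0],
    [0.0095,0,0,0],
    [0.0095,0,0,0],
    [0.0095,0,0,0],
  ],
)

```text
t: 30.1
tcp_pos: [0.3655, -0.275, 0.0294]
tool_rot: [0.71, -0.065, -0.698, -0.064]
force: [0.4, 0.4, 4.2]
finger_gap: 0.129
```

Emit:
play_rows(
  series=[
    [-0.02,0,0,0],
    [-0.05,0,0,0],
    [-0.08,0,0,0],
    [-0.1,0,0,0],
    [-0.1,0,0,0],
    [-0.1,0,0,0],
  ],
  force=60,
)

```text
t: 30.7
tcp_pos: [0.3637, -0.2745, 0.1291]
tool_rot: [0.71, -0.065, -0.698, -0.064]
force: [-0.2, 0.2, -0.1]
finger_gap: 0.114
```

Run:
```python
from h import *
s=snap('wrist','w13'); t=snap('side','s13')
plan([])
cv2.imwrite('pics/s13c.png',cv2.resize(t['image'][220:400,270:540],None,fx=2.9,fy=2.9))
```

```text
t 30.8 tcp [ 0.3632 -0.274   0.1282] x axis [ 0.015 -0.001 -1.   ] jaw az -100.5 q1,q6 [-0.9   0.84] gap 0.117 F [-0.3 -0.3  0.4]
```

View pics/s13c.png

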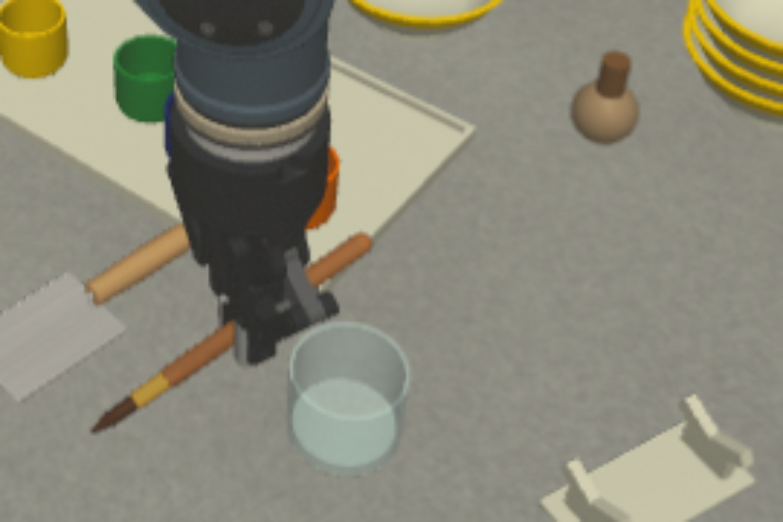

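View pics/w13.png

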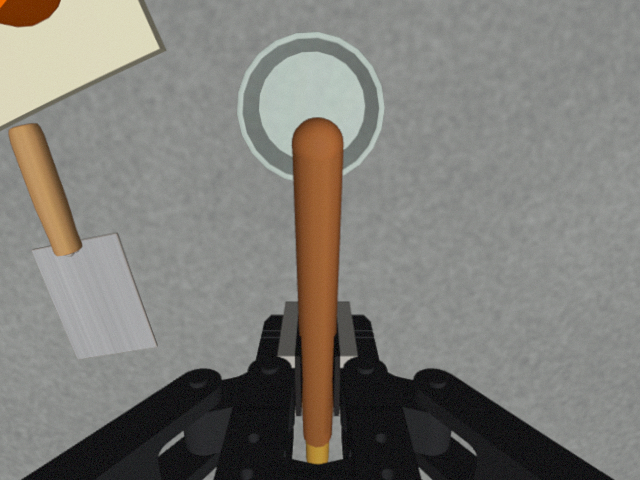

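```bash
cat >> h.py <<'E'
from scipy.optimize import least_squares
def brushfit(s,pts,tcp,az,yawfree=False):
    # pts: list of (u,v,x along brush)
    def model(p):
        th,d,h=p[:3]; yaw=np.radians(az-90)
        if yawfree: yaw+=p[3]
        u=np.array([np.cos(yaw)*np.cos(th),np.sin(yaw)*np.cos(th),-np.sin(th)])
        O=np.array(tcp)+[0,0,h]
        return O,u,d
    def r(p):
        O,u,d=model(p); return np.concatenate([(proj(s,O+u*(x+d))-[a,b]) for a,b,x in pts])
    o=least_squares(r,[.4,0,.017]+([0.] if yawfree else []))
    O,u,d=model(o.x); print('theta',np.degrees(o.x[0]),'axial',d,'h',o.x[2],o.x[3:],'res',np.abs(o.fun).max()); 
    tip=O+u*(.1+d); print('tip rel tcp',(tip-tcp).round(4),'tip',tip.round(4)); return tip-tcp
E
python3 - <<'E'
from h import *
s=load('s13')
c=lambda u,v,x:(u/2.9+270-.33,v/2.9+220-.33,x)
tcp=np.array([0.3632,-0.274,0.1282])
P=[c(94,431,.1),c(166,378,.052),c(136,400,.07),c(369,240,-.082)]
brushfit(s,P,tcp,-100.5); brushfit(s,P,tcp,-100.5,True)
P=[c(94,431,.1),c(166,378,.052),c(136,400,.07)]
brushfit(s,P,tcp,-100.5)
E
```

```text
theta 17.435029459986595 axial -0.000910390678177596 h 0.018637786561589795 [] res 1.1343726440589421
tip rel tcp [-0.093   0.0172 -0.0111] tip [ 0.2702 -0.2568  0.1171]
theta 15.076328974656393 axial -0.0009887013614695841 h 0.01880053720558123 [0.02800546] res 1.0477115848603376
tip rel tcp [-0.0945  0.0148 -0.007 ] tip [ 0.2687 -0.2592  0.1212]
theta 20.980758907151003 axial 0.00048314500880064737 h 0.023598519169679852 [] res 0.7774456917373982
tip rel tcp [-0.0923  0.0171 -0.0124] tip [ 0.2709 -0.2569  0.1158]
```

```bash
cat >> h.py <<'E'
def tailfit(s,tcp,v0=150,v1=300):
    C=cloud(s); P=[]
    m=(cv2.cvtColor(s['image'],cv2.COLOR_BGR2HSV)[...,1]>100)
    for v in range(v0,v1,3):
        us=[u for u in range(300,335) if m[v,u] and C[v,u,2]>tcp[2]]
        if len(us)<5: continue
        P.append(C[v,int(round(np.mean(us)))])
    P=np.array(P); c=np.median(P,0); dd=np.linalg.svd(P-P.mean(0))[2][0]; dd*=-np.sign(dd[2])
    print('n',len(P),'dir',dd.round(3),'theta',np.degrees(np.arcsin(-dd[2])).round(2),'yaw',np.degrees(np.arctan2(dd[1],dd[0])).round(2)); 
    return P,dd
E
python3 - <<'E'
from h import *
tcp=np.array([0.3632,-0.274,0.1282])
s=load('w13'); P,d=tailfit(s,tcp); print(P[0],P[-1])
tcp2=np.array([ 0.541,-0.4327,0.1165]); P,d=tailfit(load('w10'),tcp2); print(P[0],P[-1])
# predicted tail end in wrist img for theta
for th in (16,18,20,22,24):
    t=np.radians(th); y=np.radians(169.5); u=np.array([np.cos(y)*np.cos(t),np.sin(y)*np.cos(t),-np.sin(t)])
    print(th,[proj(s,tcp+[0,0,.0175]+u*x).round(1) for x in (-.082,-.04,.052)])
E
```

```text
n 50 dir [-0.932  0.172 -0.318] theta 18.56 yaw 169.55
[ 0.43290734 -0.28755162  0.17912701] [ 0.39151072 -0.2799165   0.16504246]
n 50 dir [ 0.983 -0.181 -0.001] theta 0.04 yaw -10.45
[ 0.60751004 -0.44577968  0.14054398] [ 0.5635162  -0.43765947  0.14165334]
16 [array([314.4, 111.1]), array([314.7, 254.3]), array([315.2, 431.9])]
18 [array([314.3, 115.3]), array([314.7, 257.3]), array([315.3, 427.9])]
20 [array([314.2, 120. ]), array([314.7, 260.5]), array([315.3, 423.8])]
22 [array([314.2, 125.5]), array([314.7, 263.8]), array([315.3, 419.8])]
24 [array([314.1, 131.6]), array([314.7, 267.4]), array([315.3, 415.7])]
```

Run:
```python
from h import *
G=(.349,-.2713)
plan([(*G,.128,-100.6),(*G,.035,-100.6),(*G,.017,-100.6)],True)
```

```text
t 30.8 tcp [ 0.3632 -0.274   0.1282] x axis [ 0.015 -0.001 -1.   ] jaw az -100.5 q1,q6 [-0.9   0.84] gap 0.117 F [-0.3 -0.3  0.4]
row [0.0, -0.0, 0.0145] 0.1 dist 0.015 q6~ 0.84
row [0.093, 0.0001, 0.0159] 0.1 dist 0.094 q6~ 0.84
row [0.111, 0.0002, 0.0161] 0.1 dist 0.112 q6~ 0.84
```

Emit:
play_rows(
  series=[
    [0.0,0,0.0145,0],
    [0.0,0,0.0145,0],
    [0.03,0,0.015,0],
    [0.06,0,0.0155,0],
    [0.085,0,0.016,0],
    [0.093,0,0.016,0],
    [0.097,0,0.016,0],
    [0.1,0,0.016,0],
    [0.1015,0,0.016,0],
    [0.103,0,0.016,0],
    [0.1045,0,0.016,0],
    [0.106,0,0.016,0],
    [0.1075,0,0.016,0],
    [0.109,0,0.016,0],
    [0.1105,0,0.016,0],
    [0.1115,0,0.016,0],
    [0.1115,0,0.016,0],
    [0.1115,0,0.016,0],
  ],
  force=20,
)

```text
t: 32.6
tcp_pos: [0.3499, -0.2724, 0.0174]
tool_rot: [0.71, -0.066, -0.698, -0.064]
force: [-1.1, -0.9, 5.8]
finger_gap: 0.12
```

Emit:
play_rows(
  series=[
    [-0.02,0,0,0],
    [-0.05,0,0,0],
    [-0.08,0,0,0],
    [-0.11,0,0,0],
    [-0.12,0,0,0],
    [-0.12,0,0,0],
  ],
  force=60,
)

```text
t: 33.2
tcp_pos: [0.3484, -0.2725, 0.1386]
tool_rot: [0.711, -0.067, -0.697, -0.063]
force: [0.2, -0.3, -0.0]
finger_gap: 0.12
```

Run:
```python
from h import *
q=manip.sense(); tcp=np.array(q['tcp_pos'])
s=snap('wrist','w14'); t=snap('side','s14'); t2=snap('top','t14')
P,d=tailfit(s,tcp); print(P[0]-tcp)
plan([])
a=t['image']; cv2.imwrite('pics/s14c.png',cv2.resize(a[220:400,240:510],None,fx=2.9,fy=2.9))
for c,v in pots(t2,(100,165,500,320)).items(): print(c,v)
cv2.imwrite('pics/t14c.png',cv2.resize(t2['image'][140:320,130:500],None,fx=2.1,fy=2.1))
```

```text
n 50 dir [-0.906  0.166 -0.39 ] theta 22.93 yaw 169.6
[ 0.06985025 -0.01301623  0.05691294]
t 33.35 tcp [ 0.3473 -0.2712  0.1363] x axis [ 0.016 -0.002 -1.   ] jaw az -100.6 q1,q6 [-0.93  0.82] gap 0.116 F [ 0.5  0.9 -0.7]
yellow (array([0.4949, 0.1141, 0.0266, 0.0487]), array([268, 229,  23,  24, 432], dtype=int32), 84)
orange (array([ 0.5422, -0.1361,  0.0263,  0.0484]), array([376, 212,  23,  24, 414], dtype=int32), 93)
green (None, array([312, 228,   2,   3,   3], dtype=int32))
blue None
```

View pics/s14c.png

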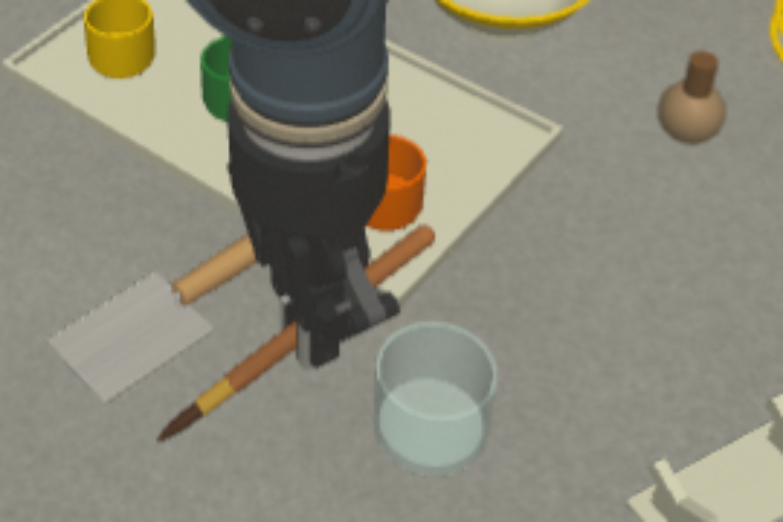

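View pics/t14c.png

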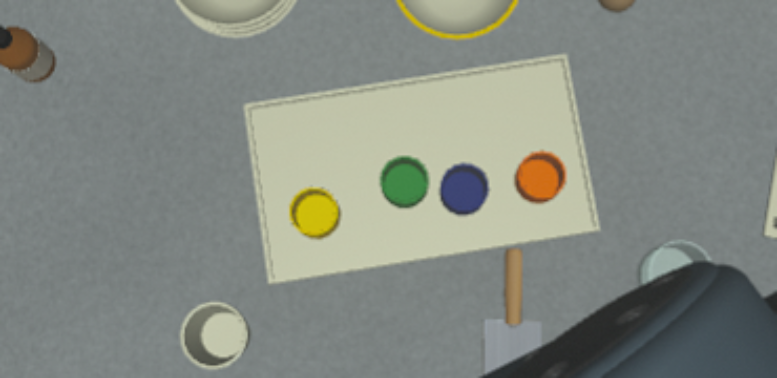

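View pics/w14.png

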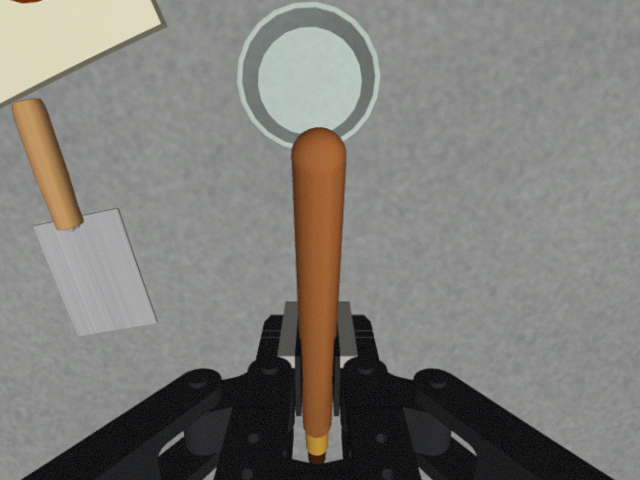

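Run:
```python
from h import *
tcp=np.array([0.3473,-.2712,.1363]); s=load('w14'); t=load('s14')
th=np.radians(22.9); y=np.radians(169.5); u=np.array([np.cos(y)*np.cos(th),np.sin(y)*np.cos(th),-np.sin(th)]); n=np.array([np.cos(y)*np.sin(th),np.sin(y)*np.sin(th),np.cos(th)])
O=tcp+[0,0,.0203]
for d in (-.004,-.002,0,.002,.004): print(d,'wrist bound top',proj(s,O+u*(.052+d)+n*.006).round(1),'ferr/hair',proj(s,O+u*(.07+d)+n*.005).round(1),'tail',proj(s,O+u*(-.082+d)).round(1),'side tip',proj(t,O+u*(.1+d)).round(1),'bound',proj(t,O+u*(.052+d)).round(1),'ferr',proj(t,O+u*(.07+d)).round(1))
c=lambda a,b:(round(a/2.9+240-.33,1),round(b/2.9+220-.33,1))
print(c(159,440),c(232,386),c(203,408),c(430,236))
a=cv2.resize(t['image'][330:400,280:340],None,fx=9,fy=9,interpolation=cv2.INTER_CUBIC); cv2.imwrite('pics/z1.png',a)
a=cv2.resize(s['image'][400:480,270:370],None,fx=6,fy=6,interpolation=cv2.INTER_CUBIC); cv2.imwrite('pics/z2.png',a)
t2=load('t14'); 
C=cloud(t2)
for n,(a,b) in dict(y=(315,213),g=(404,182),b=(464,189),o=(540,177)).items():
    U,V=a/2.1+130,b/2.1+140; print(n,atz(t2,U,V,.05).round(4))
```

```text
-0.004 wrist bound top [313.6 431.7] ferr/hair [313.7 447.5] tail [311.3 114. ] side tip [295.  370.5] bound [320.4 351.1] ferr [310.9 358.4]
-0.002 wrist bound top [313.6 433.8] ferr/hair [313.8 449.4] tail [311.4 122.8] side tip [294.  371.4] bound [319.3 351.9] ferr [309.8 359.2]
0 wrist bound top [313.6 435.9] ferr/hair [313.8 451.2] tail [311.4 131.4] side tip [292.9 372.2] bound [318.3 352.7] ferr [308.8 360. ]
0.002 wrist bound top [313.6 438. ] ferr/hair [313.8 453. ] tail [311.5 139.7] side tip [291.9 373. ] bound [317.2 353.5] ferr [307.7 360.8]
0.004 wrist bound top [313.6 440. ] ferr/hair [313.8 454.8] tail [311.5 147.8] side tip [290.8 373.8] bound [316.2 354.3] ferr [306.7 361.6]
(294.5, 371.4) (319.7, 352.8) (309.7, 360.4) (387.9, 301.0)
y [0.4919 0.1118 0.05  ]
g [0.529  0.0153 0.05  ]
b [ 0.5231 -0.051   0.05  ]
o [ 0.5389 -0.1348  0.05  ]
```

View pics/z1.png

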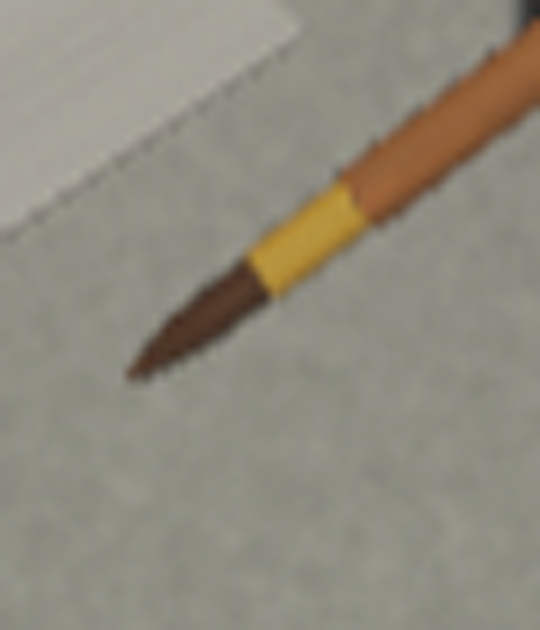

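View pics/z2.png

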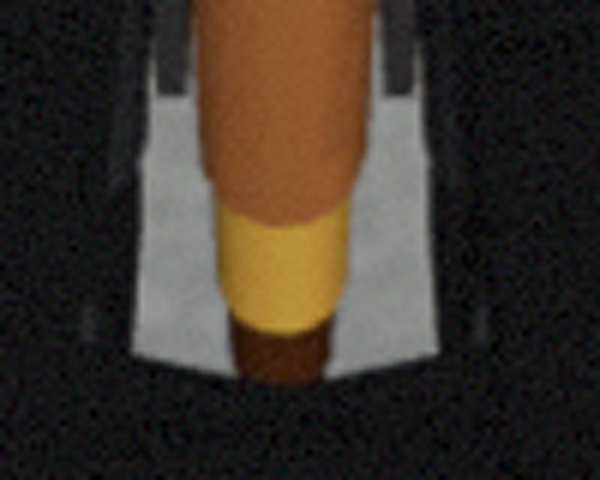

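```bash
sed -i "s/(S>140)/(S>110)/" h.py
python3 - <<'E'
from h import *
G=(.3647,-.2743)
plan([(*G,.128,-100.6),(*G,.035,-100.6),(*G,.022,-100.6)],True)
for c,v in pots(load('t14'),(200,165,500,320)).items(): print(c,v)
t=load('t14'); hsv=cv2.cvtColor(t['image'],cv2.COLOR_BGR2HSV); print(hsv[227,322],hsv[230,351],hsv[222,322])
E
```

```text
t 33.35 tcp [ 0.3473 -0.2712  0.1363] x axis [ 0.016 -0.002 -1.   ] jaw az -100.6 q1,q6 [-0.93  0.82] gap 0.116 F [ 0.5  0.9 -0.7]
row [0.0086, -0.0002, -0.0175] 0.0 dist 0.019 q6~ 0.82
row [0.1016, -0.0001, -0.016] 0.0 dist 0.103 q6~ 0.82
row [0.1146, -0.0001, -0.0158] 0.0 dist 0.116 q6~ 0.82
yellow (array([0.4952, 0.114 , 0.0268, 0.049 ]), array([268, 229,  23,  25, 447], dtype=int32), 94)
orange (array([ 0.5432, -0.1363,  0.0271,  0.0488]), array([376, 212,  24,  25, 453], dtype=int32), 105)
green (array([0.5315, 0.0164, 0.0258, 0.0499]), array([312, 217,  21,  20, 320], dtype=int32), 46)
blue (array([ 0.5207, -0.0488,  0.0239,  0.0501]), array([340, 222,  20,  18, 275], dtype=int32), 28)
[ 63 137 136] [116 119 116] [ 63 134 135]
```

Emit:
play_rows(
  series=[
    [0.0,0,-0.0175,0],
    [0.0,0,-0.0175,0],
    [0.03,0,-0.017,0],
    [0.06,0,-0.0165,0],
    [0.09,0,-0.016,0],
    [0.098,0,-0.016,0],
    [0.102,0,-0.016,0],
    [0.104,0,-0.016,0],
    [0.106,0,-0.016,0],
    [0.1075,0,-0.016,0],
    [0.109,0,-0.016,0],
    [0.1105,0,-0.016,0],
    [0.112,0,-0.016,0],
    [0.1135,0,-0.016,0],
    [0.115,0,-0.016,0],
    [0.115,0,-0.016,0],
    [0.115,0,-0.016,0],
  ],
  force=20,
)

```text
t: 35.05
tcp_pos: [0.3656, -0.2752, 0.0227]
tool_rot: [0.711, -0.066, -0.698, -0.064]
force: [-0.3, 0.3, 9.7]
finger_gap: 0.121
```

Emit:
play_rows(
  series=[
    [-0.02,0,0,0],
    [-0.05,0,0,0],
    [-0.08,0,0,0],
    [-0.11,0,0,0],
    [-0.13,0,0,0],
    [-0.13,0,0,0],
    [-0.13,0,0,0],
  ],
  force=60,
)

```text
t: 35.75
tcp_pos: [0.3632, -0.2745, 0.1527]
tool_rot: [0.711, -0.066, -0.698, -0.064]
force: [-0.8, -0.5, -0.7]
finger_gap: 0.118
```

Run:
```python
from h import *
q=manip.sense(); tcp=np.array(q['tcp_pos'])
s=snap('wrist','w15'); t=snap('side','s15')
P,d=tailfit(s,tcp,170,300); x=P[0]-tcp; th=np.arcsin(-d[2]); print(x,'h',x[2]-.006/np.cos(th)-np.hypot(x[0],x[1])*np.tan(th))
plan([])
U=int(proj(t,tcp)[0]);V=int(proj(t,tcp)[1]); print(U,V)
a=cv2.resize(t['image'][V-30:V+60,U-60:U+60],None,fx=6,fy=6,interpolation=cv2.INTER_CUBIC); cv2.imwrite('pics/z3.png',a)
```

```text
n 44 dir [-0.886  0.163 -0.434] theta 25.75 yaw 169.56
[ 0.06651371 -0.01250585  0.06037856] h 0.021072491376161753
t 35.85 tcp [ 0.3627 -0.2739  0.1517] x axis [ 0.016 -0.003 -1.   ] jaw az -100.6 q1,q6 [-0.9   0.84] gap 0.122 F [-0.2 -0.5  0.5]
354 329
```

View pics/z3.png

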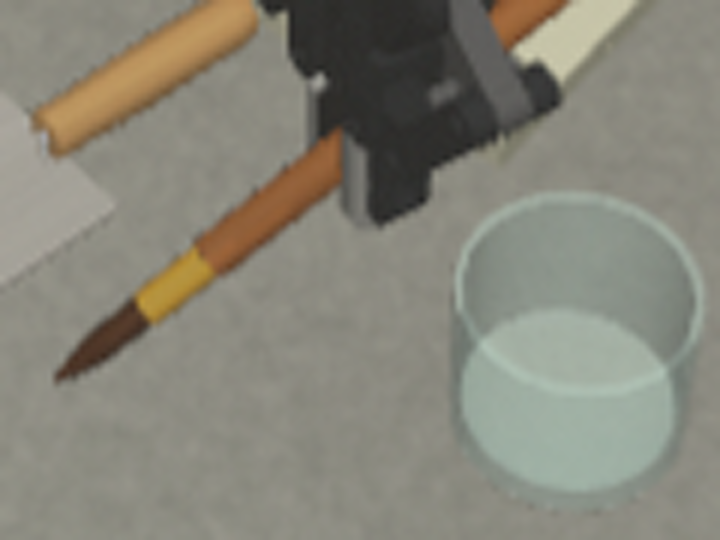

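View pics/w15.png

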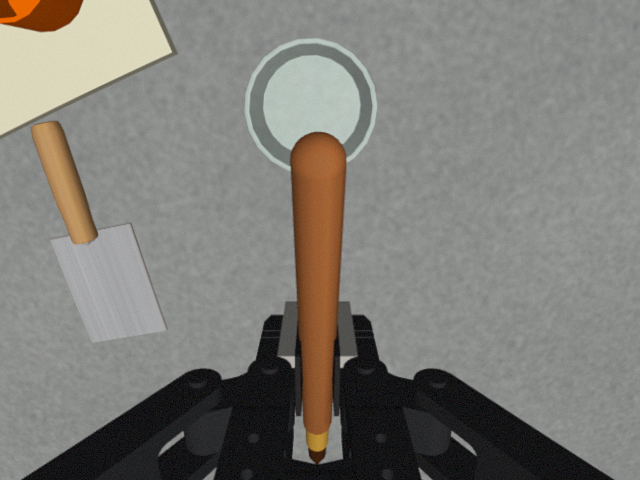

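Run:
```python
from h import *
plan([])
t=load('s15'); tcp=np.array([.3627,-.2739,.1517])
for d in ((-.0886,.0164,-.0224),(-.0866,.0164,-.0214),(-.0886,.0164,-.0204)): print(d,proj(t,tcp+d))
print('obs',57/6+294-.4,380/6+299-.4)
Y=np.array([.4950,.1145])
for n,P in dict(yellow=Y,orange=(.543,-.136),green=(.5315,.0168),blue=(.526,-.0505)).items():
    P=np.array(P); u=np.array([-.983,.184]); tip=P+u*.009; touch=P-u*.040
    print(n,'dip tcp',(tip-np.array([-.0886,.0164])).round(4),'touch tcp',(touch-np.array([-.0886,.0164])).round(4))
```

```text
t 35.85 tcp [ 0.3627 -0.2739  0.1517] x axis [ 0.016 -0.003 -1.   ] jaw az -100.6 q1,q6 [-0.9   0.84] gap 0.122 F [-0.2 -0.5  0.5]
(-0.0886, 0.0164, -0.0224) [302.91714441 362.65151056]
(-0.0866, 0.0164, -0.0214) [303.93368918 361.53970637]
(-0.0886, 0.0164, -0.0204) [302.86403807 361.84936256]
obs 303.1 361.93333333333334
yellow dip tcp [0.5748 0.0998] touch tcp [0.6229 0.0907]
orange dip tcp [ 0.6228 -0.1507] touch tcp [ 0.6709 -0.1598]
green dip tcp [0.6113 0.0021] touch tcp [ 0.6594 -0.007 ]
blue dip tcp [ 0.6058 -0.0652] touch tcp [ 0.6539 -0.0743]
```

Run:
```python
from h import *
D=(.5718,.1004)
plan([(*D,.15,-100.6),(*D,.09,-100.6),(*D,.0625,-100.6)],True)
```

```text
t 35.85 tcp [ 0.3627 -0.2739  0.1517] x axis [ 0.016 -0.003 -1.   ] jaw az -100.6 q1,q6 [-0.9   0.84] gap 0.122 F [-0.2 -0.5  0.5]
row [0.0041, -0.4063, -0.1369] 0.0 dist 0.429 q6~ 0.84
row [0.0641, -0.4063, -0.1359] 0.0 dist 0.433 q6~ 0.84
row [0.0916, -0.4063, -0.1355] 0.0 dist 0.438 q6~ 0.84
```

Emit:
play_rows(
  series=[
    [0.0,-0.035,-0.012,0],
    [0.0,-0.07,-0.024,0],
    [0.0,-0.105,-0.036,0],
    [0.0,-0.14,-0.048,0],
    [0.0,-0.175,-0.06,0],
    [0.0,-0.21,-0.071,0],
    [0.0,-0.245,-0.083,0],
    [0.0,-0.28,-0.095,0],
    [0.0,-0.315,-0.107,0],
    [0.0,-0.35,-0.118,0],
    [0.0,-0.38,-0.128,0],
    [0.0,-0.406,-0.137,0],
    [0.0,-0.406,-0.137,0],
    [0.03,-0.406,-0.136,0],
    [0.06,-0.406,-0.136,0],
    [0.064,-0.406,-0.136,0],
    [0.064,-0.406,-0.136,0],
  ],
)

```text
t: 37.55
tcp_pos: [0.5703, 0.0996, 0.0884]
tool_rot: [0.708, -0.066, -0.7, -0.065]
force: [-0.6, -0.1, -1.3]
finger_gap: 0.12
```

Run:
```python
from h import *
t=snap('side','s16'); t2=snap('top','t16')
D=(.5718,.1004)
plan([(*D,.0625,-100.6)],True)
a=cv2.resize(t['image'][150:290,160:360],None,fx=4,fy=4,interpolation=cv2.INTER_CUBIC); cv2.imwrite('pics/z4.png',a)
```

```text
t 37.65 tcp [0.5723 0.0997 0.0905] x axis [ 0.017 -0.003 -1.   ] jaw az -100.6 q1,q6 [-0.02  1.74] gap 0.12 F [-0.3  0.6 -0. ]
row [0.028, -0.0006, 0.0011] 0.0 dist 0.028 q6~ 1.74
```

View pics/z4.png

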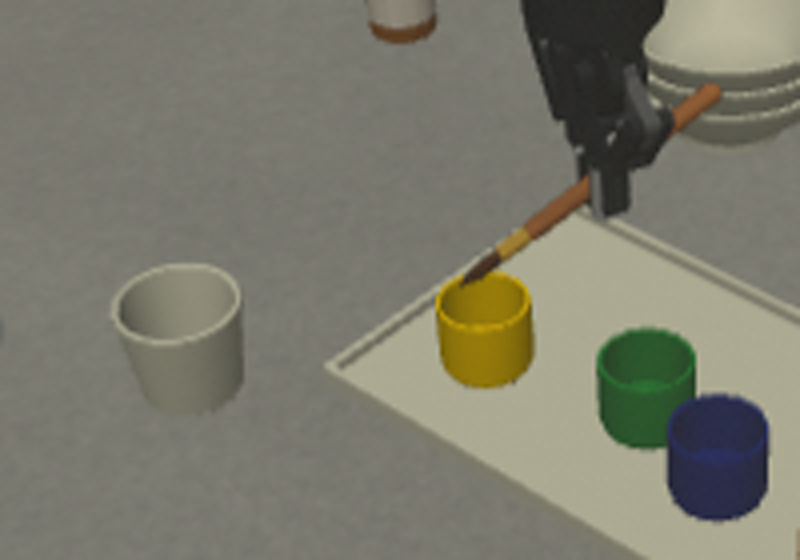

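View pics/t16.png

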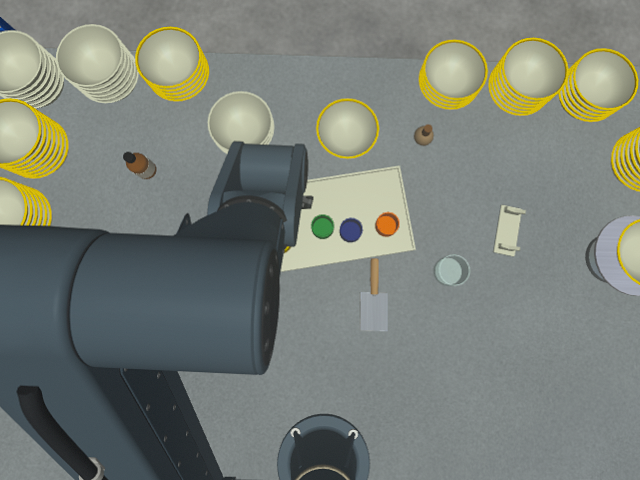

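Run:
```python
from h import *
t=load('s16'); print(proj(t,[.4837,.1161,.069]), atz(t,484/4+160-.4,303/4+150-.4,.05), 'green',atz(t,646/4+160-.4,361/4+150-.4,.05),'blue',atz(t,718/4+160-.4,427/4+150-.4,.05))
```

```text
[275.31631689 220.26403373] [0.49483205 0.11375244 0.05      ] green [0.53238028 0.01616771 0.05      ] blue [ 0.52754857 -0.04894381  0.05      ]
```

Positions agree. Dip, come up, then move to the touch point.

Emit:
play_rows(
  series=[
    [0.01,-0.0005,0.001,0],
    [0.02,-0.0005,0.001,0],
    [0.0275,-0.0005,0.001,0],
    [0.0285,-0.0005,0.001,0],
    [0.0285,-0.0005,0.001,0],
    [0.0285,-0.0005,0.001,0],
    [0.0285,-0.0005,0.001,0],
  ],
)

```text
t: 38.35
tcp_pos: [0.5722, 0.1003, 0.0623]
tool_rot: [0.71, -0.066, -0.698, -0.065]
force: [-0.7, -0.1, -0.3]
finger_gap: 0.12
```

Run:
```python
from h import *
t=snap('side','s17')
T=(.6199,.0912)
plan([(.5718,.1004,.1,-100.6),(*T,.1,-100.6),(*T,.0265,-100.6)],True)
a=cv2.resize(t['image'][150:290,160:360],None,fx=4,fy=4,interpolation=cv2.INTER_CUBIC); cv2.imwrite('pics/z5.png',a)
```

```text
t 38.4 tcp [0.5722 0.1003 0.0624] x axis [ 0.018 -0.003 -1.   ] jaw az -100.6 q1,q6 [-0.02  1.74] gap 0.115 F [ 0.5  0.3 -0.4]
row [-0.0376, -0.0001, -0.0003] 0.0 dist 0.038 q6~ 1.74
row [-0.0367, 0.0001, -0.0493] 0.0 dist 0.061 q6~ 1.74
row [0.0367, 0.0002, -0.0479] 0.0 dist 0.06 q6~ 1.74
```

View pics/z5.png

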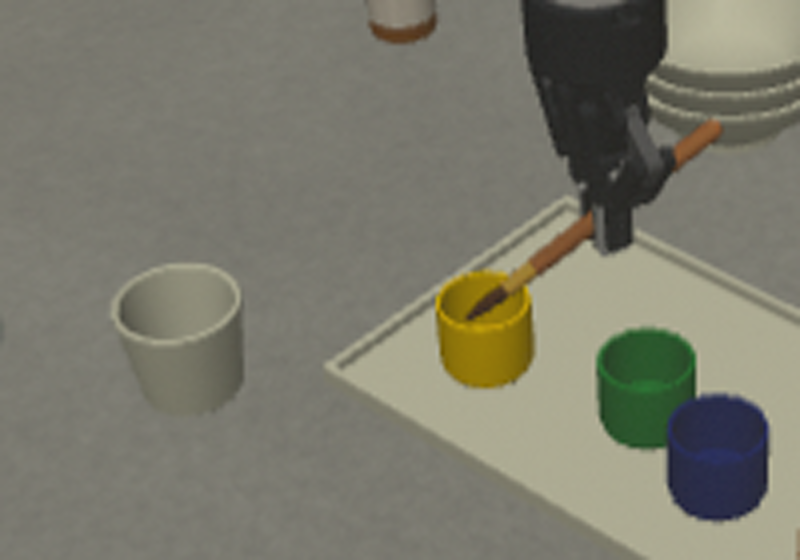

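Emit:
play_rows(
  series=[
    [0.0,0,0.003,0],
    [0.001,0,0.005,0],
    [0.003,0,0.005,0],
    [0.004,0,0.005,0],
    [0.004,0,0.005,0],
    [0.004,0,0.005,0],
    [0.004,0,0.005,0],
  ],
)

```text
t: 39.1
tcp_pos: [0.5674, 0.1012, 0.0583]
tool_rot: [0.71, -0.066, -0.698, -0.065]
force: [-0.5, 0.6, 0.5]
finger_gap: 0.118
```

Run:
```python
from h import *
t=snap('side','s18')
T=(.6199,.0912)
plan([(.5718,.1004,.1,-100.6),(*T,.1,-100.6),(*T,.0265,-100.6)],True)
a=cv2.resize(t['image'][190:260,250:350],None,fx=8,fy=8,interpolation=cv2.INTER_CUBIC); cv2.imwrite('pics/z6.png',a)
```

```text
t 39.15 tcp [0.5674 0.1012 0.0583] x axis [ 0.018 -0.003 -1.   ] jaw az -100.6 q1,q6 [-0.02  1.74] gap 0.122 F [ 0.5  0.1 -0.5]
row [-0.0416, -0.0, -0.0052] 0.0 dist 0.042 q6~ 1.74
row [-0.0407, 0.0002, -0.0542] 0.0 dist 0.068 q6~ 1.74
row [0.0327, 0.0002, -0.0529] 0.0 dist 0.062 q6~ 1.74
```

View pics/z6.png

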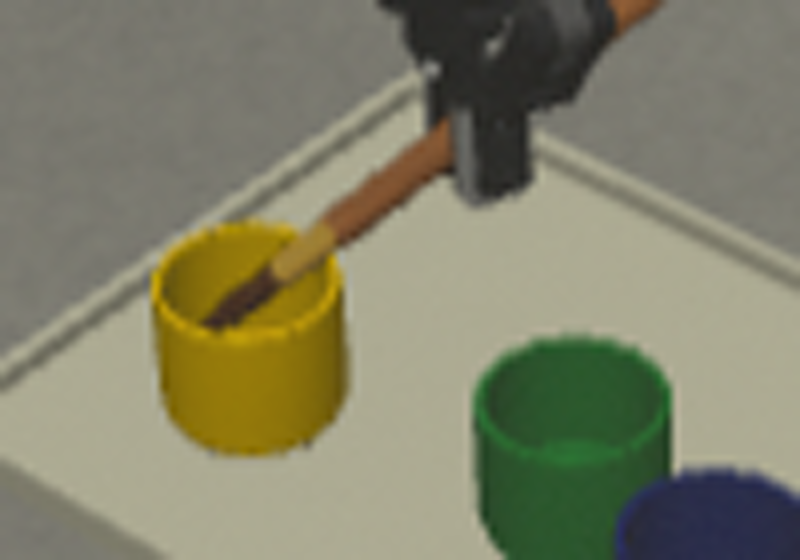

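Emit:
play_rows(
  series=[
    [-0.015,0,-0.002,0],
    [-0.03,0,-0.005,0],
    [-0.041,0,-0.01,0],
    [-0.041,0,-0.03,0],
    [-0.041,0,-0.054,0],
    [-0.041,0,-0.054,0],
    [-0.02,0,-0.0535,0],
    [0.0,0,-0.053,0],
    [0.02,0,-0.053,0],
    [0.03,0,-0.053,0],
    [0.033,0,-0.053,0],
    [0.034,0,-0.053,0],
    [0.034,0,-0.053,0],
    [0.034,0,-0.053,0],
  ],
)

```text
t: 40.55
tcp_pos: [0.6207, 0.0914, 0.0262]
tool_rot: [0.711, -0.066, -0.697, -0.065]
force: [-0.3, 0.1, 0.2]
finger_gap: 0.116
```

Run:
```python
from h import *
t=snap('side','s19')
q=manip.sense(); print(proj(t,np.array(q['tcp_pos'])+[-.0886,.0164,-.0215]))
plan([])
a=cv2.resize(t['image'][190:260,250:350],None,fx=8,fy=8,interpolation=cv2.INTER_CUBIC); cv2.imwrite('pics/z7.png',a)
```

```text
[296.4001889  235.06868143]
t 40.6 tcp [0.6207 0.0914 0.0262] x axis [ 0.02  -0.003 -1.   ] jaw az -100.6 q1,q6 [-0.03  1.73] gap 0.116 F [ 0.2 -0.4  0.2]
```

View pics/z7.png

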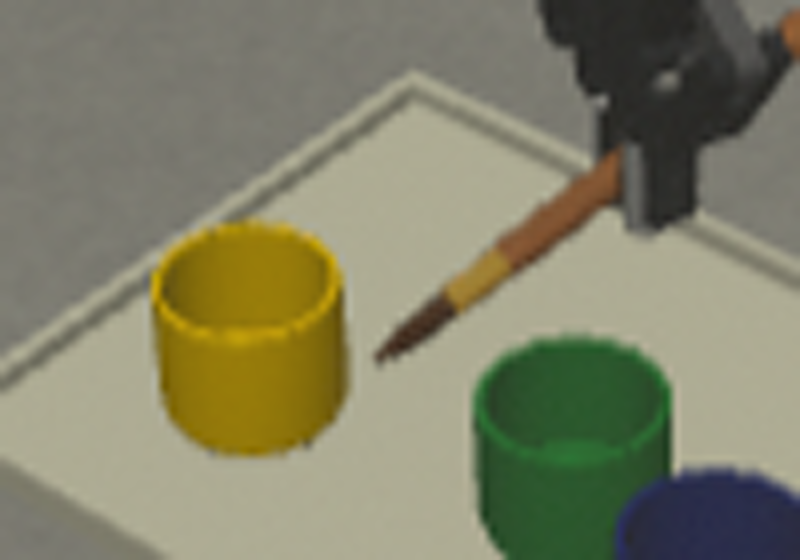

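Emit:
play_rows(
  series=[
    [0.0015,0,0,0],
    [0.003,0,0,0],
    [0.0035,0,0,0],
    [0.0035,0,0,0],
    [0.0035,0,0,0],
    [0.0035,0,0,0],
  ],
)

```text
t: 41.2
tcp_pos: [0.6208, 0.0913, 0.0227]
tool_rot: [0.711, -0.066, -0.697, -0.065]
force: [0.2, -0.8, 0.6]
finger_gap: 0.116
```

Run:
```python
from h import *
t=snap('side','s20')
q=manip.sense(); print(proj(t,np.array(q['tcp_pos'])+[-.0886,.0164,-.0215]))
# oranges
P=np.array([.543,-.136]);u=np.array([-.983,.184]); D=P+u*.017-np.array([-.0886,.0164])
print(D)
plan([(*D,.11,-100.6),(*D,.0585,-100.6)])
a=cv2.resize(t['image'][190:260,250:350],None,fx=8,fy=8,interpolation=cv2.INTER_CUBIC); cv2.imwrite('pics/z8.png',a)
```

```text
[296.49938104 236.20114881]
[ 0.614889 -0.149272]
t 41.25 tcp [0.6208 0.0914 0.0227] x axis [ 0.02  -0.003 -1.   ] jaw az -100.6 q1,q6 [-0.03  1.73] gap 0.116 F [0.2 0.2 0.3]
row [-0.0867, 0.2376, -0.0401] 0.0 dist 0.256 q6~ 1.73
row [-0.0352, 0.2376, -0.0391] 0.0 dist 0.243 q6~ 1.73
```

View pics/z8.png

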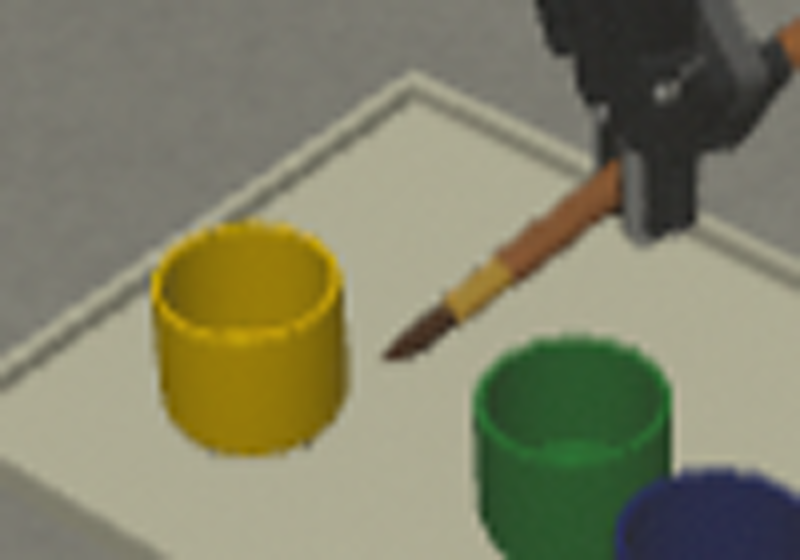

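Emit:
play_rows(
  series=[
    [-0.03,0,0,0],
    [-0.06,0,0,0],
    [-0.086,0.03,-0.005,0],
    [-0.0867,0.07,-0.012,0],
    [-0.0867,0.11,-0.02,0],
    [-0.0867,0.15,-0.028,0],
    [-0.0867,0.19,-0.035,0],
    [-0.0867,0.22,-0.04,0],
    [-0.0867,0.2376,-0.04,0],
    [-0.0867,0.2376,-0.04,0],
    [-0.0867,0.2376,-0.04,0],
    [-0.0867,0.2376,-0.04,0],
  ],
)

```text
t: 42.45
tcp_pos: [0.6145, -0.1474, 0.1098]
tool_rot: [0.711, -0.065, -0.697, -0.065]
force: [1.0, 0.1, 0.3]
finger_gap: 0.12
```

Run:
```python
from h import *
t=snap('side','s21')
q=manip.sense(); print(proj(t,np.array(q['tcp_pos'])+[-.0886,.0164,-.0215]), [proj(t,[.543,-.136,.05]).round(1)])
D=(.6149,-.1493); T=np.array([.543,-.136])+.037*np.array([.983,-.184])+[.0886,-.0164]; print(T)
plan([(*D,.0585,-100.6)])
a=cv2.resize(t['image'][240:340,380:500],None,fx=6,fy=6,interpolation=cv2.INTER_CUBIC); cv2.imwrite('pics/z9.png',a)
```

```text
[366.26861872 263.97556555] [array([373.5, 275.4])]
[ 0.667971 -0.159208]
t 42.5 tcp [ 0.6146 -0.1474  0.1099] x axis [ 0.019 -0.002 -1.   ] jaw az -100.5 q1,q6 [-0.41  1.33] gap 0.117 F [0.1 0.4 0.2]
row [0.0514, 0.0019, 0.0003] 0.1 dist 0.051 q6~ 1.33
```

View pics/z9.png

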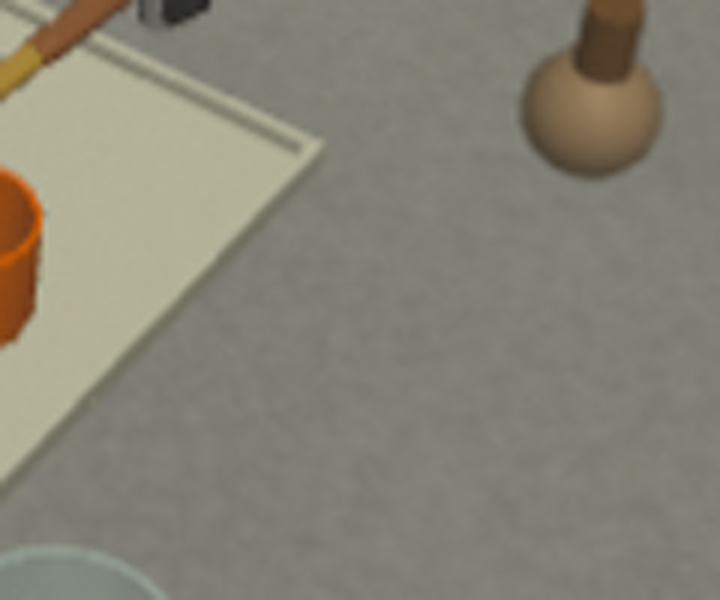

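View pics/s21.png

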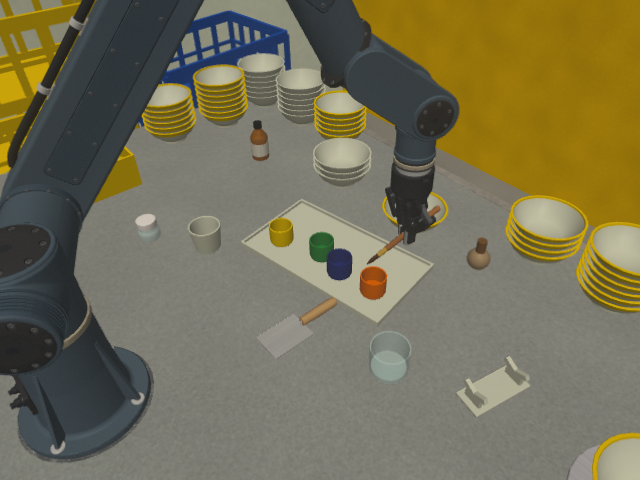

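Emit:
play_rows(
  series=[
    [0.02,0.0015,-0.003,0],
    [0.035,0.0015,-0.004,0],
    [0.043,0.0015,-0.003,0],
    [0.047,0.0015,0.0,0],
    [0.05,0.0015,0.0,0],
    [0.051,0.0015,0.0,0],
    [0.051,0.0015,0.0,0],
    [0.051,0.0015,0.0,0],
    [0.051,0.0015,0.0,0],
  ],
)

```text
t: 43.4
tcp_pos: [0.6156, -0.1492, 0.0594]
tool_rot: [0.711, -0.065, -0.697, -0.064]
force: [-0.1, -0.6, -0.3]
finger_gap: 0.117
```

Run:
```python
from h import *
t=snap('side','s22')
T=(.668,-.1592)
plan([(.6149,-.1493,.1,-100.6),(*T,.1,-100.6),(*T,.0245,-100.6)],True)
a=cv2.resize(t['image'][230:310,340:440],None,fx=7,fy=7,interpolation=cv2.INTER_CUBIC); cv2.imwrite('pics/z10.png',a)
```

```text
t 43.45 tcp [ 0.6155 -0.1491  0.0593] x axis [ 0.02  -0.002 -1.   ] jaw az -100.5 q1,q6 [-0.42  1.33] gap 0.117 F [-0.3 -0.3 -1.3]
row [-0.0407, 0.0002, -0.0002] 0.1 dist 0.041 q6~ 1.33
row [-0.0396, 0.0003, -0.0542] 0.1 dist 0.067 q6~ 1.33
row [0.0359, 0.0004, -0.0527] 0.1 dist 0.064 q6~ 1.33
```

View pics/z10.png

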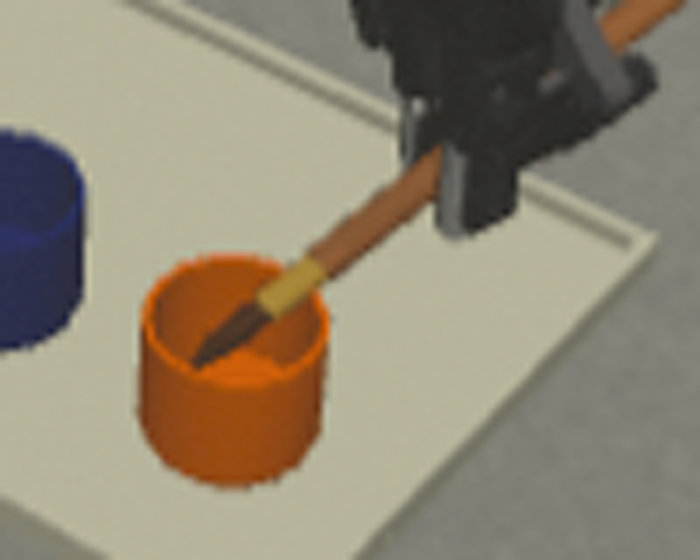

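Tip is well inside the orange pot (crop (195,365)). Lift and touch the tray beside it.

Emit:
play_rows(
  series=[
    [-0.015,0,0,0],
    [-0.03,0,-0.003,0],
    [-0.04,0,-0.012,0],
    [-0.04,0,-0.03,0],
    [-0.04,0,-0.054,0],
    [-0.04,0,-0.054,0],
    [-0.02,0,-0.0535,0],
    [0.0,0,-0.053,0],
    [0.02,0,-0.053,0],
    [0.03,0,-0.053,0],
    [0.034,0,-0.053,0],
    [0.037,0,-0.053,0],
    [0.037,0,-0.053,0],
    [0.037,0,-0.053,0],
    [0.037,0,-0.053,0],
  ],
)

```text
t: 44.95
tcp_pos: [0.6689, -0.1591, 0.0242]
tool_rot: [0.712, -0.065, -0.697, -0.064]
force: [-0.4, 1.0, -0.4]
finger_gap: 0.119
```

Run:
```python
from h import *
t=snap('side','s23'); w=snap('top','t23')
P=np.array([.532,.0165]);u=np.array([-.983,.184]); D=P+u*.016-np.array([-.0886,.0164])
print(D)
plan([(*D,.11,-100.6),(*D,.0585,-100.6)],True)
a=cv2.resize(t['image'][230:310,340:440],None,fx=7,fy=7,interpolation=cv2.INTER_CUBIC); cv2.imwrite('pics/z11.png',a)
for c,v in pots(w,(200,165,500,320)).items(): print(c,v)
```

```text
[0.604872 0.003044]
t 45.05 tcp [ 0.6687 -0.159   0.024 ] x axis [ 0.021 -0.003 -1.   ] jaw az -100.5 q1,q6 [-0.4   1.35] gap 0.116 F [-0.7 -0.4 -0.8]
row [-0.0878, -0.1478, 0.0904] 0.1 dist 0.194 q6~ 1.35
row [-0.0363, -0.1478, 0.0915] 0.1 dist 0.178 q6~ 1.35
yellow None
orange (None, array([371, 285,   1,   2,   2], dtype=int32))
green (array([ 0.5147, -0.0028,  0.0033,  0.0492]), array([329, 232,   3,   4,   7], dtype=int32), 6)
blue (None, array([348, 241,   3,   1,   3], dtype=int32))
```

View pics/z11.png

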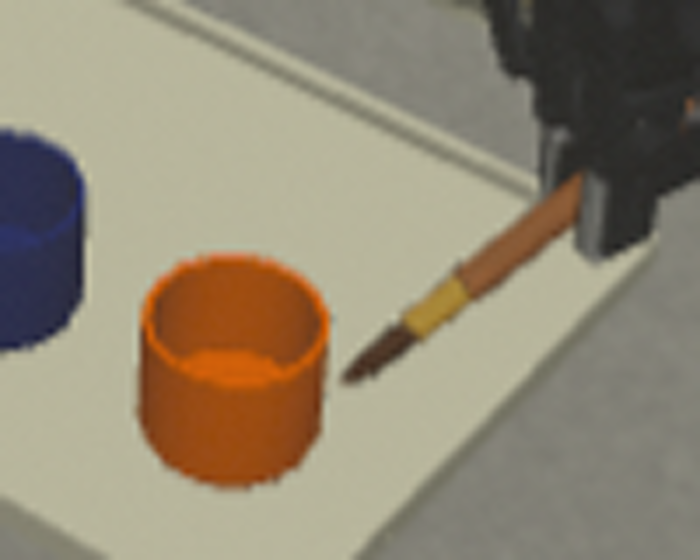

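Emit:
play_rows(
  series=[
    [0.001,0,0,0],
    [0.0025,0,0,0],
    [0.0025,0,0,0],
    [0.0025,0,0,0],
    [0.0025,0,0,0],
  ],
)

```text
t: 45.55
tcp_pos: [0.6689, -0.159, 0.0215]
tool_rot: [0.712, -0.065, -0.697, -0.064]
force: [0.4, 0.1, 0.3]
finger_gap: 0.12
```

Run:
```python
from h import *
t=snap('side','s24')
D=(.6049,.003)
q=manip.sense(); print(proj(t,np.array(q['tcp_pos'])+[-.0886,.0164,-.0215]))
plan([(*D,.11,-100.6),(*D,.0585,-100.6)],True)
a=cv2.resize(t['image'][230:310,340:440],None,fx=7,fy=7,interpolation=cv2.INTER_CUBIC); cv2.imwrite('pics/z12.png',a)
```

```text
[387.52994397 286.05268087]
t 45.6 tcp [ 0.6688 -0.159   0.0215] x axis [ 0.021 -0.003 -1.   ] jaw az -100.5 q1,q6 [-0.4   1.35] gap 0.121 F [ 0.2 -0.6  0.9]
row [-0.0903, -0.1478, 0.0905] 0.1 dist 0.195 q6~ 1.35
row [-0.0388, -0.1477, 0.0915] 0.1 dist 0.178 q6~ 1.35
```

View pics/z12.png

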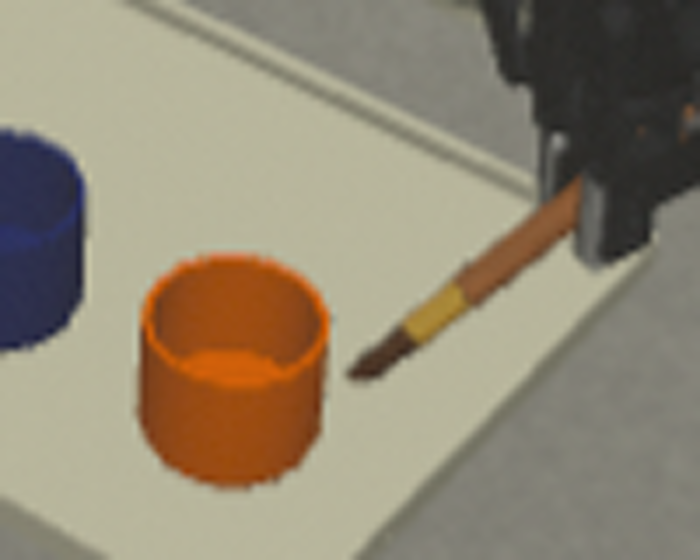

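Emit:
play_rows(
  series=[
    [-0.03,0,0,0],
    [-0.06,0,0,0],
    [-0.09,-0.02,0.012,0],
    [-0.0903,-0.055,0.035,0],
    [-0.0903,-0.09,0.057,0],
    [-0.0903,-0.125,0.08,0],
    [-0.0903,-0.1478,0.0905,0],
    [-0.0903,-0.1478,0.0905,0],
    [-0.0903,-0.1478,0.0905,0],
    [-0.0903,-0.1478,0.0905,0],
  ],
)

```text
t: 46.6
tcp_pos: [0.6057, 0.002, 0.1102]
tool_rot: [0.712, -0.065, -0.696, -0.064]
force: [0.2, -0.2, 0.2]
finger_gap: 0.117
```

Run:
```python
from h import *
t=snap('side','s25')
D=(.6049,.003)
q=manip.sense(); print(proj(t,np.array(q['tcp_pos'])+[-.0886,.0164,-.0215]))
plan([(*D,.0585,-100.6)],True)
X,Y=270,190
a=cv2.resize(t['image'][Y:Y+90,X:X+120],None,fx=6,fy=6,interpolation=cv2.INTER_CUBIC); cv2.imwrite('pics/z13.png',a)
```

```text
[314.58244406 228.61411499]
t 46.65 tcp [0.6057 0.0017 0.1101] x axis [ 0.022 -0.003 -1.   ] jaw az -100.6 q1,q6 [-0.18  1.57] gap 0.117 F [-0.5 -0.2 -0. ]
row [0.0516, -0.0011, 0.0022] 0.0 dist 0.052 q6~ 1.57
```

View pics/z13.png

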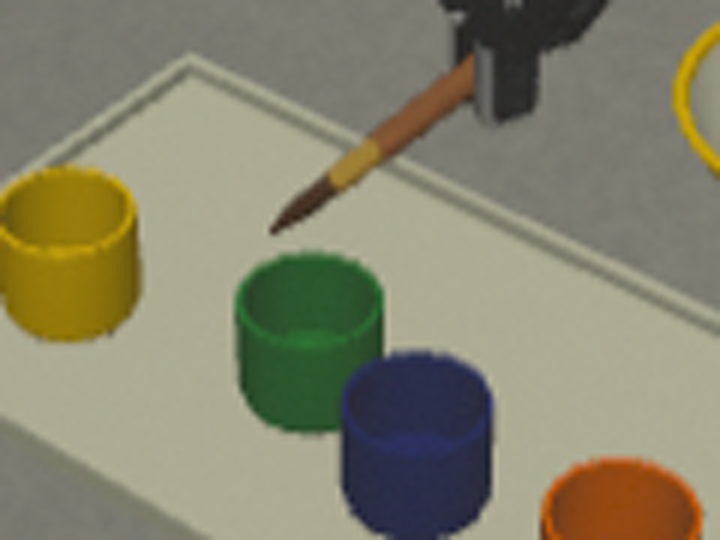

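Emit:
play_rows(
  series=[
    [0.02,-0.001,-0.003,0],
    [0.035,-0.001,-0.003,0],
    [0.043,-0.001,-0.002,0],
    [0.047,-0.001,0.001,0],
    [0.05,-0.001,0.001,0],
    [0.051,-0.001,0.001,0],
    [0.051,-0.001,0.001,0],
    [0.051,-0.001,0.001,0],
    [0.051,-0.001,0.001,0],
  ],
)

```text
t: 47.55
tcp_pos: [0.6064, 0.0027, 0.0596]
tool_rot: [0.712, -0.065, -0.696, -0.064]
force: [-0.1, -0.5, -0.3]
finger_gap: 0.115
```

Run:
```python
from h import *
t=snap('side','s26')
print(atz(t,321.3,239.6,.05))
T=np.array([.532,.0165])+.037*np.array([.983,-.184])+[.0886,-.0164]; print(T)
plan([(.605,.003,.1,-100.6),(*T,.1,-100.6),(*T,.0225,-100.6)],True)
X,Y=270,190
a=cv2.resize(t['image'][Y:Y+90,X:X+120],None,fx=6,fy=6,interpolation=cv2.INTER_CUBIC); cv2.imwrite('pics/z14.png',a)
```

```text
[0.53323528 0.01652642 0.05      ]
[ 0.656971 -0.006708]
t 47.6 tcp [0.6063 0.0027 0.0595] x axis [ 0.023 -0.004 -1.   ] jaw az -100.5 q1,q6 [-0.18  1.57] gap 0.118 F [-0.3 -0.9 -0.3]
row [-0.0405, -0.0001, 0.0004] 0.1 dist 0.041 q6~ 1.57
row [-0.0393, -0.0, -0.0525] 0.1 dist 0.066 q6~ 1.57
row [0.0382, 0.0, -0.0507] 0.1 dist 0.063 q6~ 1.57
```

View pics/z14.png

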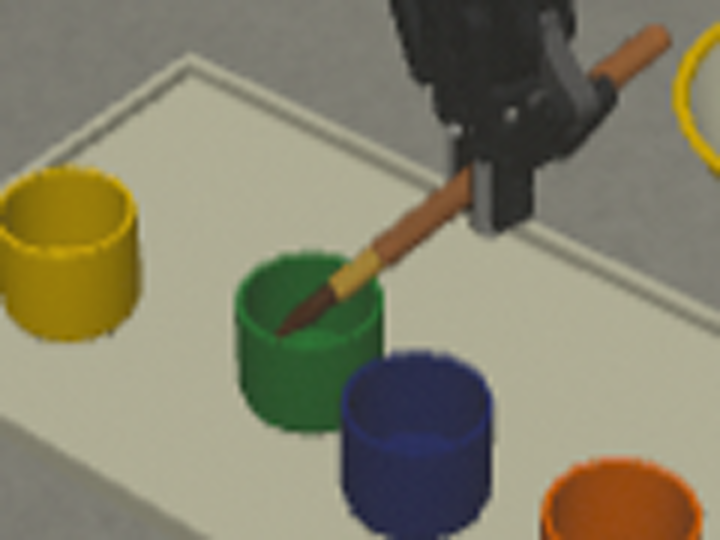

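Emit:
play_rows(
  series=[
    [-0.015,0,0,0],
    [-0.03,0,-0.003,0],
    [-0.04,0,-0.012,0],
    [-0.04,0,-0.03,0],
    [-0.04,0,-0.052,0],
    [-0.04,0,-0.052,0],
    [-0.02,0,-0.0515,0],
    [0.0,0,-0.051,0],
    [0.02,0,-0.051,0],
    [0.03,0,-0.051,0],
    [0.034,0,-0.051,0],
    [0.037,0,-0.051,0],
    [0.039,0,-0.051,0],
    [0.039,0,-0.051,0],
    [0.039,0,-0.051,0],
  ],
)

```text
t: 49.1
tcp_pos: [0.6577, -0.0068, 0.0224]
tool_rot: [0.713, -0.065, -0.696, -0.064]
force: [-0.0, 0.7, 0.3]
finger_gap: 0.119
```

Run:
```python
from h import *
t=snap('side','s27')
q=manip.sense(); print(proj(t,np.array(q['tcp_pos'])+[-.0886,.0164,-.0215]))
print('blue',atz(t,416/6+270-.4,403/6+190-.4,.05))
P=np.array([.5272,-.0505]);u=np.array([-.983,.184]); D=P+u*.016-np.array([-.0886,.0164])
print(D)
plan([(*D,.11,-100.6),(*D,.0585,-100.6)],True)
X,Y=270,190
a=cv2.resize(t['image'][Y:Y+90,X:X+120],None,fx=6,fy=6,interpolation=cv2.INTER_CUBIC); cv2.imwrite('pics/z15.png',a)
```

```text
[335.93144128 250.890968  ]
blue [ 0.52644652 -0.04968657  0.05      ]
[ 0.600072 -0.063956]
t 49.15 tcp [ 0.6577 -0.0068  0.0223] x axis [ 0.024 -0.004 -1.   ] jaw az -100.5 q1,q6 [-0.18  1.57] gap 0.117 F [-0.7  0.7 -0.8]
row [-0.0888, 0.0667, 0.0441] 0.1 dist 0.119 q6~ 1.57
row [-0.0373, 0.0667, 0.0453] 0.1 dist 0.089 q6~ 1.57
```

View pics/z15.png

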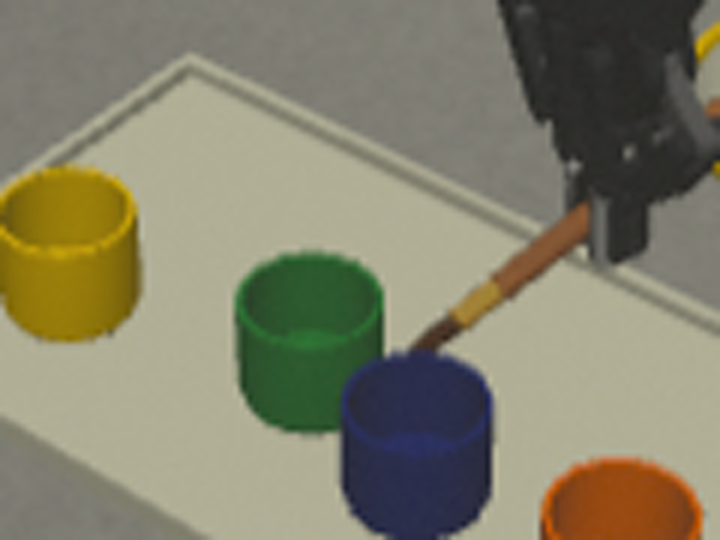

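Emit:
play_rows(
  series=[
    [0.001,0,0,0],
    [0.0015,0,0,0],
    [0.0015,0,0,0],
    [0.0015,0,0,0],
    [-0.03,0,0,0],
    [-0.06,0,0,0],
    [-0.088,0.015,0.01,0],
    [-0.0888,0.045,0.03,0],
    [-0.0888,0.0667,0.0441,0],
    [-0.0888,0.0667,0.0441,0],
    [-0.0888,0.0667,0.0441,0],
    [-0.0888,0.0667,0.0441,0],
  ],
)

```text
t: 50.35
tcp_pos: [0.6009, -0.0636, 0.1099]
tool_rot: [0.713, -0.065, -0.695, -0.064]
force: [-0.5, 0.1, 0.0]
finger_gap: 0.117
```

Run:
```python
from h import *
t=snap('side','s28')
D=(.6001,-.064)
q=manip.sense(); print(proj(t,np.array(q['tcp_pos'])+[-.0886,.0164,-.0215]))
plan([(*D,.0585,-100.6)],True)
X,Y=280,200
a=cv2.resize(t['image'][Y:Y+90,X:X+120],None,fx=6,fy=6,interpolation=cv2.INTER_CUBIC); cv2.imwrite('pics/z16.png',a)
```

```text
[332.84731231 245.24877043]
t 50.4 tcp [ 0.6009 -0.0634  0.1099] x axis [ 0.024 -0.004 -1.   ] jaw az -100.5 q1,q6 [-0.29  1.46] gap 0.116 F [-0.4 -0.3 -0.4]
row [0.0513, 0.0008, 0.0019] 0.1 dist 0.051 q6~ 1.46
```

View pics/z16.png

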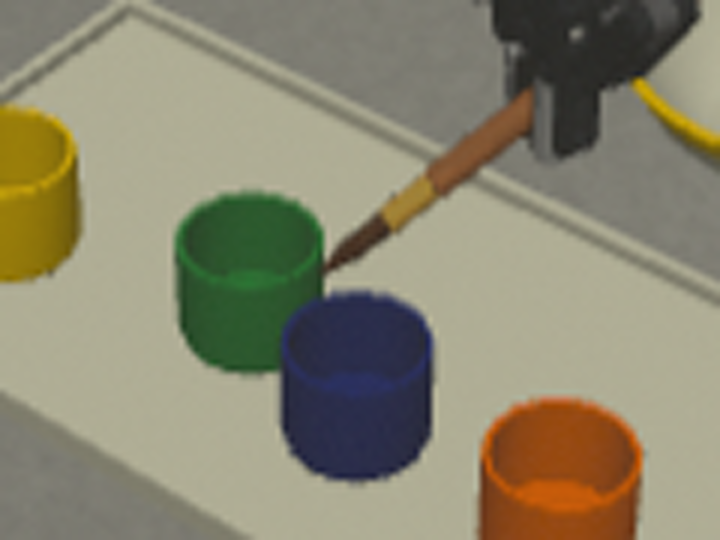

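Emit:
play_rows(
  series=[
    [0.02,0.0005,-0.003,0],
    [0.035,0.0005,-0.003,0],
    [0.043,0.0005,-0.002,0],
    [0.047,0.0005,0.001,0],
    [0.05,0.0005,0.001,0],
    [0.051,0.0005,0.001,0],
    [0.051,0.0005,0.001,0],
    [0.051,0.0005,0.001,0],
    [0.051,0.0005,0.001,0],
  ],
)

```text
t: 51.3
tcp_pos: [0.6014, -0.064, 0.0593]
tool_rot: [0.713, -0.065, -0.695, -0.064]
force: [-0.2, -0.1, -0.3]
finger_gap: 0.117
```

Run:
```python
from h import *
t=snap('side','s29')
T=np.array([.5272,-.0505])+.037*np.array([.983,-.184])+[.0886,-.0164]; print(T)
plan([(.6,-.064,.1,-100.6),(*T,.1,-100.6),(*T,.021,-100.6)],True)
X,Y=280,200
a=cv2.resize(t['image'][Y:Y+90,X:X+120],None,fx=6,fy=6,interpolation=cv2.INTER_CUBIC); cv2.imwrite('pics/z17.png',a)
```

```text
[ 0.652171 -0.073708]
t 51.35 tcp [ 0.6013 -0.064   0.0593] x axis [ 0.025 -0.004 -1.   ] jaw az -100.5 q1,q6 [-0.29  1.46] gap 0.118 F [-0.   0.3  0.4]
row [-0.0407, 0.0002, 0.0003] 0.1 dist 0.041 q6~ 1.46
row [-0.0394, 0.0002, -0.0528] 0.1 dist 0.066 q6~ 1.46
row [0.0396, 0.0003, -0.0508] 0.1 dist 0.064 q6~ 1.46
```

View pics/z17.png

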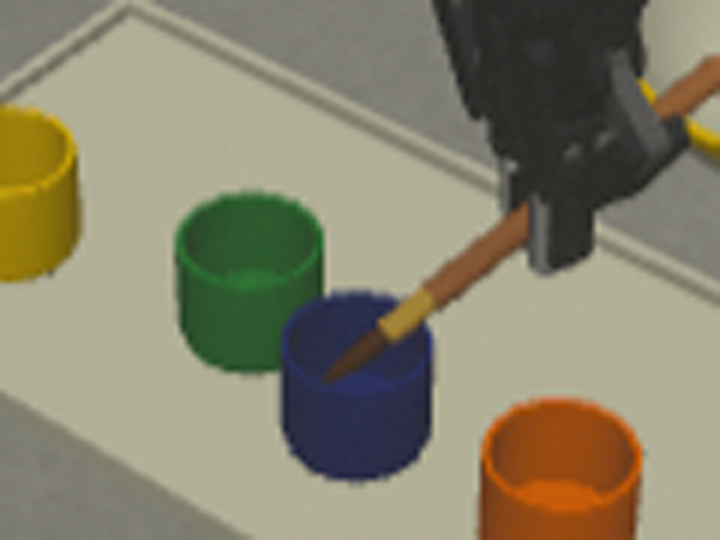

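Emit:
play_rows(
  series=[
    [-0.015,0,0,0],
    [-0.03,0,-0.003,0],
    [-0.04,0,-0.012,0],
    [-0.04,0,-0.03,0],
    [-0.04,0,-0.052,0],
    [-0.04,0,-0.052,0],
    [-0.02,0,-0.0515,0],
    [0.0,0,-0.051,0],
    [0.02,0,-0.051,0],
    [0.03,0,-0.051,0],
    [0.034,0,-0.051,0],
    [0.037,0,-0.051,0],
    [0.0395,0,-0.051,0],
    [0.0395,0,-0.051,0],
    [0.0395,0,-0.051,0],
    [0.0395,0,-0.051,0],
  ],
)

```text
t: 52.95
tcp_pos: [0.6529, -0.0736, 0.0218]
tool_rot: [0.714, -0.065, -0.695, -0.064]
force: [0.8, -1.3, 0.8]
finger_gap: 0.121
```

Run:
```python
from h import *
t=snap('side','s30')
D=np.array([.4365,-.2877])-np.array([-.0886,.0164])+.02*np.array([-.983,.184]); print(D)
plan([(*D,.13,-100.6),(*D,.0645,-100.6)],True)
X,Y=280,200
a=cv2.resize(t['image'][Y:Y+90,X:X+120],None,fx=6,fy=6,interpolation=cv2.INTER_CUBIC); cv2.imwrite('pics/z18.png',a)
```

```text
[ 0.50544 -0.30042]
t 53.0 tcp [ 0.6529 -0.0736  0.0217] x axis [ 0.026 -0.004 -1.   ] jaw az -100.5 q1,q6 [-0.28  1.47] gap 0.12 F [ 0.8 -0.7  0.6]
row [-0.1112, 0.2498, 0.1008] 0.1 dist 0.291 q6~ 1.47
row [-0.0457, 0.2499, 0.1025] 0.1 dist 0.274 q6~ 1.47
```

View pics/z18.png

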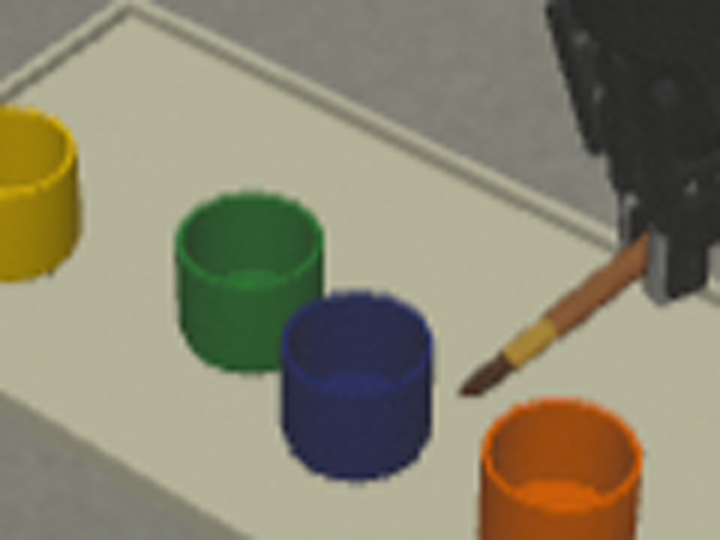

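Emit:
play_rows(
  series=[
    [0.001,0,0,0],
    [0.0015,0,0,0],
    [0.0015,0,0,0],
    [0.0015,0,0,0],
    [-0.03,0,0,0],
    [-0.06,0,0,0],
    [-0.09,0,0,0],
    [-0.111,0.035,0.014,0],
    [-0.111,0.075,0.03,0],
    [-0.111,0.115,0.046,0],
    [-0.111,0.155,0.062,0],
    [-0.111,0.195,0.078,0],
    [-0.111,0.23,0.093,0],
    [-0.111,0.25,0.101,0],
    [-0.111,0.25,0.101,0],
    [-0.111,0.25,0.101,0],
    [-0.111,0.25,0.101,0],
  ],
)

```text
t: 54.7
tcp_pos: [0.5054, -0.2994, 0.1295]
tool_rot: [0.713, -0.065, -0.695, -0.064]
force: [0.0, 0.5, -0.7]
finger_gap: 0.115
```

Run:
```python
from h import *
t=snap('side','s31'); w=snap('wrist','w31')
D=(.5054,-.3004)
q=manip.sense(); tcp=np.array(q['tcp_pos']); print(proj(t,tcp+[-.0886,.0164,-.0215]))
P,d=tailfit(w,tcp,170,300)
plan([(*D,.0655,-100.6)],True)
X,Y=340,250
a=cv2.resize(t['image'][Y:Y+150,X:X+200],None,fx=4,fy=4,interpolation=cv2.INTER_CUBIC); cv2.imwrite('pics/z19.png',a)
```

```text
[381.69998049 333.52659611]
n 44 dir [-0.89   0.163 -0.427] theta 25.25 yaw 169.63
t 54.8 tcp [ 0.5057 -0.2992  0.1296] x axis [ 0.026 -0.004 -1.   ] jaw az -100.4 q1,q6 [-0.73  1.01] gap 0.116 F [ 0.5  0.3 -0. ]
row [0.0641, 0.0013, 0.0017] 0.2 dist 0.064 q6~ 1.01
```

View pics/z19.png

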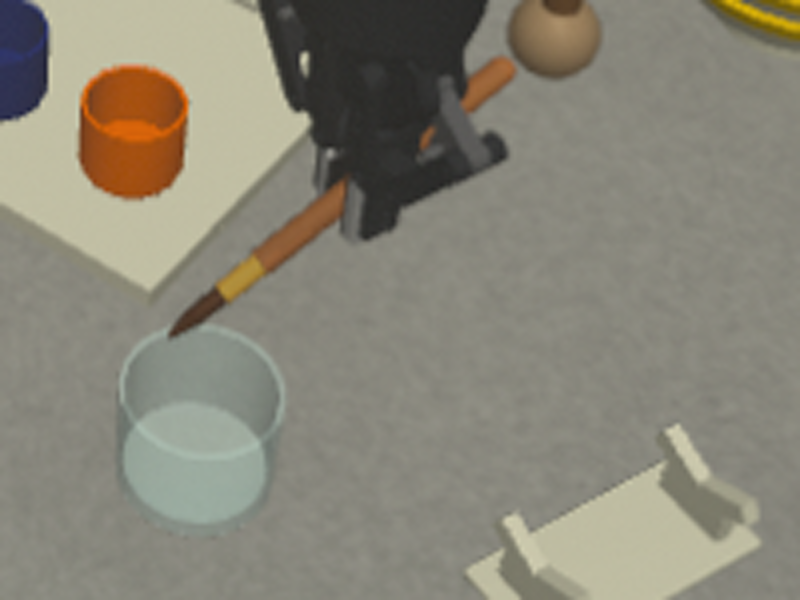

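Tip over the jar at about (382,333). Rinse.

Emit:
play_rows(
  series=[
    [0.02,0.001,0.0,0],
    [0.04,0.001,0.001,0],
    [0.055,0.001,0.001,0],
    [0.062,0.001,0.001,0],
    [0.064,0.001,0.001,0],
    [0.064,0.001,0.001,0],
    [0.064,0.001,-0.002,0],
    [0.064,0.001,0.001,0],
    [0.064,0.001,0.001,0],
    [0.064,0.001,0.001,0],
  ],
)

```text
t: 55.8
tcp_pos: [0.5061, -0.3004, 0.066]
tool_rot: [0.714, -0.065, -0.695, -0.063]
force: [-0.3, 0.4, -0.8]
finger_gap: 0.114
```

Run:
```python
from h import *
t=snap('side','s32')
R=(.542,-.434)
plan([(*R,.14,-100.6)],True)
X,Y=340,250
a=cv2.resize(t['image'][Y:Y+150,X:X+200],None,fx=4,fy=4,interpolation=cv2.INTER_CUBIC); cv2.imwrite('pics/z20.png',a)
```

```text
t 55.85 tcp [ 0.5062 -0.3004  0.0659] x axis [ 0.026 -0.004 -1.   ] jaw az -100.4 q1,q6 [-0.73  1.  ] gap 0.119 F [-0.1  1.  -0. ]
row [-0.0726, 0.1249, -0.0613] 0.2 dist 0.157 q6~ 1.0
```

View pics/z20.png

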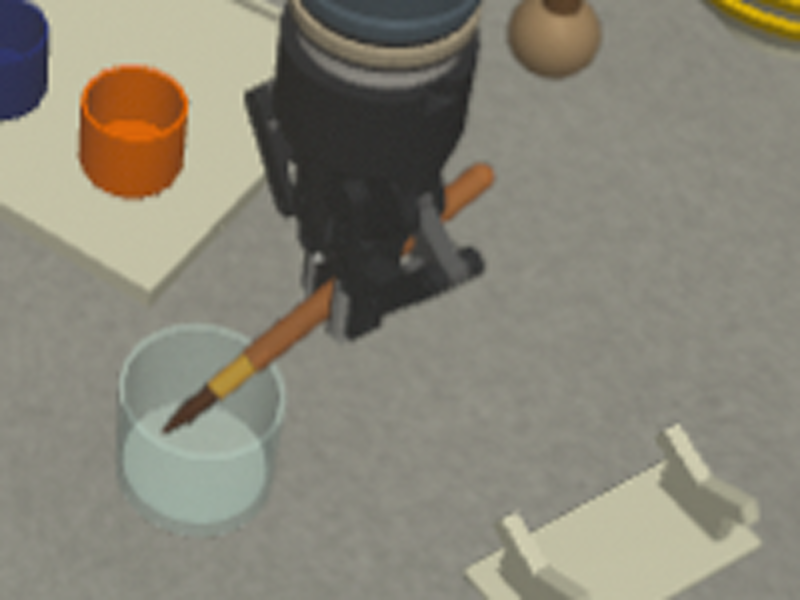

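Emit:
play_rows(
  series=[
    [-0.03,0,0,0],
    [-0.06,0.01,-0.005,0],
    [-0.0726,0.04,-0.02,0],
    [-0.0726,0.075,-0.037,0],
    [-0.0726,0.105,-0.052,0],
    [-0.0726,0.125,-0.0615,0],
    [-0.0726,0.125,-0.0615,0],
    [-0.0726,0.125,-0.0615,0],
    [-0.0726,0.125,-0.0615,0],
  ],
)

```text
t: 56.75
tcp_pos: [0.5415, -0.4325, 0.1396]
tool_rot: [0.713, -0.064, -0.695, -0.064]
force: [0.2, -0.2, 0.0]
finger_gap: 0.117
```

Run:
```python
from h import *
R=(.5434,-.4335)
plan([(*R,.06,-100.5),(*R,.035,-100.5),(*R,.016,-100.5)],True)
s=snap('wrist','w33')
```

```text
t 56.75 tcp [ 0.5415 -0.4325  0.1396] x axis [ 0.025 -0.002 -1.   ] jaw az -100.4 q1,q6 [-0.84  0.9 ] gap 0.117 F [ 0.2 -0.2  0. ]
row [0.0796, 0.0009, -0.0] 0.1 dist 0.08 q6~ 0.9
row [0.1046, 0.0009, 0.0006] 0.1 dist 0.105 q6~ 0.9
row [0.1236, 0.001, 0.0011] 0.1 dist 0.124 q6~ 0.9
```

View pics/w33.png

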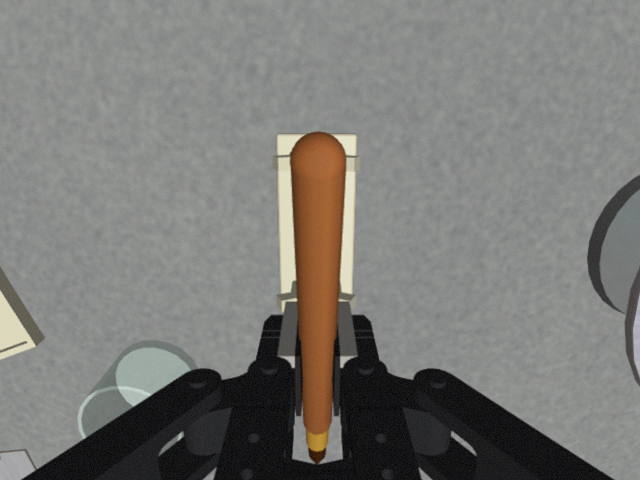

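Emit:
play_rows(
  series=[
    [0.03,0.001,0,0],
    [0.06,0.001,0,0],
    [0.09,0.001,0,0],
    [0.1,0.001,0.0005,0],
    [0.104,0.001,0.0005,0],
    [0.106,0.001,0.0005,0],
    [0.108,0.001,0.001,0],
    [0.11,0.001,0.001,0],
    [0.112,0.001,0.001,0],
    [0.114,0.001,0.001,0],
    [0.116,0.001,0.001,0],
    [0.118,0.001,0.001,0],
    [0.12,0.001,0.001,0],
    [0.122,0.001,0.001,0],
    [0.1235,0.001,0.001,0],
    [0.1235,0.001,0.001,0],
  ],
  force=20,
)

```text
t: 58.4
tcp_pos: [0.5473, -0.4343, 0.0203]
tool_rot: [0.716, -0.065, -0.692, -0.063]
force: [3.6, 4.9, 8.6]
finger_gap: 0.119
```

Run:
```python
from h import *
s=snap('wrist','w34'); t=snap('side','s34')
q=manip.sense(); tcp=np.array(q['tcp_pos'])
P,d=tailfit(s,tcp,130,290); x=P[0]-tcp; th=np.arcsin(abs(d[2])); print(P[0],P[-1])
plan([])
a=cv2.resize(t['image'][330:430,430:560],None,fx=6,fy=6,interpolation=cv2.INTER_CUBIC); cv2.imwrite('pics/z21.png',a)
```

```text
n 54 dir [-0.969  0.177 -0.175] theta 10.08 yaw 169.65
[ 0.61945154 -0.44780942  0.06299906] [ 0.5765371  -0.43995323  0.05570475]
t 58.5 tcp [ 0.5473 -0.4343  0.0203] x axis [ 0.033 -0.006 -0.999] jaw az -100.4 q1,q6 [-0.84  0.9 ] gap 0.118 F [2.9 4.5 8. ]
```

View pics/w34.png

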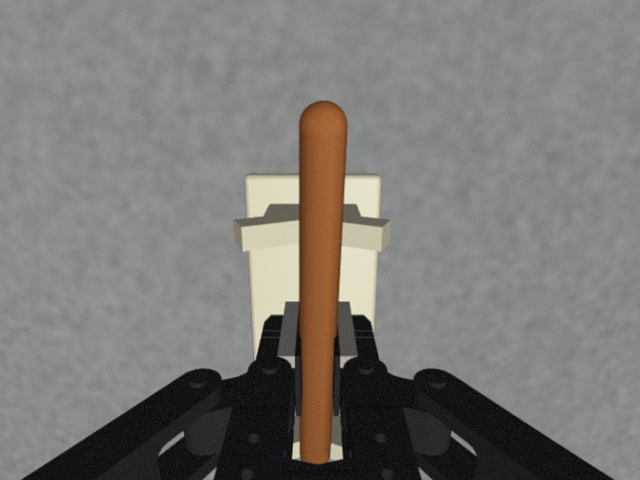

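View pics/z21.png

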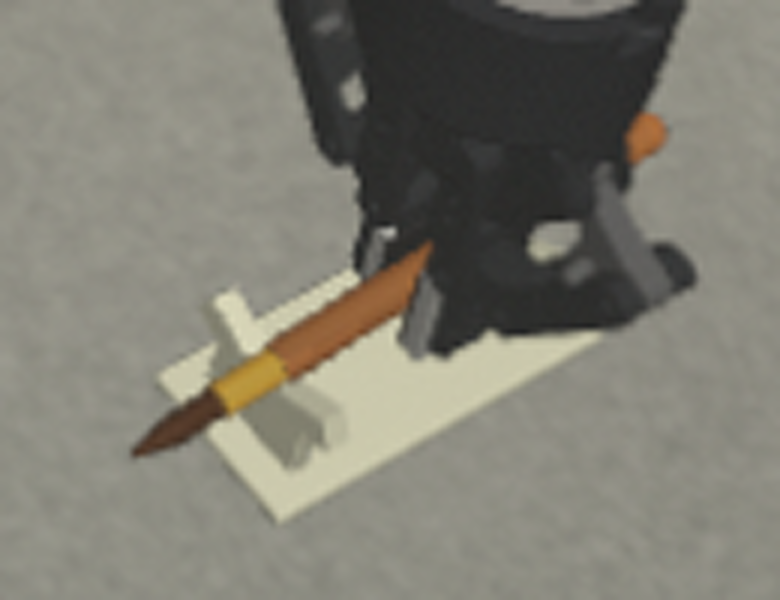

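Emit:
play_rows(
  series=[
    [0.0,0,0.002,0],
    [0.001,0,0.0045,0],
    [0.002,0,0.0045,0],
    [0.003,0,0.0045,0],
    [0.004,0,0.0045,0],
    [0.005,0,0.0045,0],
    [0.006,0,0.0045,0],
    [0.006,0,0.0045,0],
  ],
)

```text
t: 59.3
tcp_pos: [0.5454, -0.4353, 0.0169]
tool_rot: [0.718, -0.067, -0.69, -0.062]
force: [3.1, 2.7, 8.3]
finger_gap: 0.115
```

Run:
```python
from h import *
s=snap('wrist','w35'); t=snap('side','s35')
q=manip.sense(); tcp=np.array(q['tcp_pos'])
P,d=tailfit(s,tcp,130,290); print(P[0],P[-1])
plan([])
a=cv2.resize(t['image'][330:430,430:560],None,fx=6,fy=6,interpolation=cv2.INTER_CUBIC); cv2.imwrite('pics/z22.png',a)
```

```text
n 54 dir [-0.976  0.179 -0.122] theta 7.0 yaw 169.63
[ 0.61694451 -0.44858018  0.05443435] [ 0.57298354 -0.44052408  0.04932999]
t 59.4 tcp [ 0.5454 -0.4353  0.0169] x axis [ 0.038 -0.011 -0.999] jaw az -100.5 q1,q6 [-0.84  0.89] gap 0.118 F [2.7 2.3 8.3]
```

View pics/z22.png

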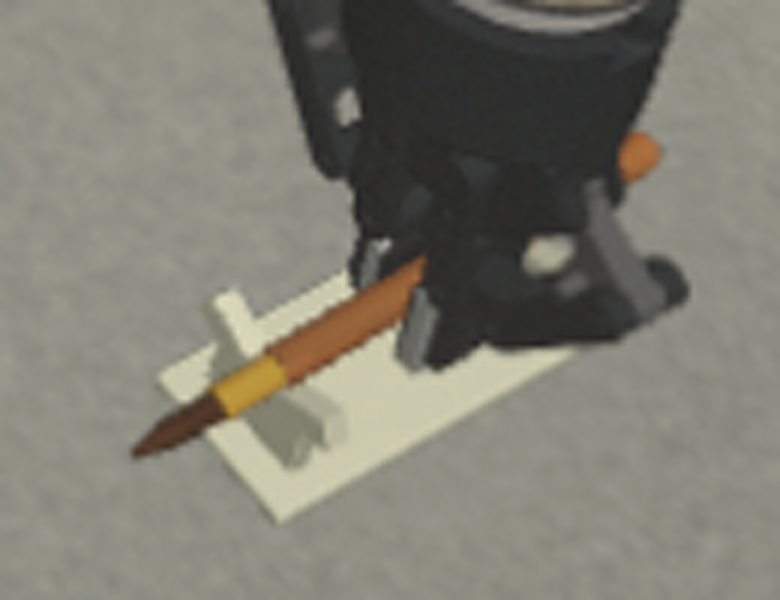

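Emit:
play_rows(
  series=[
    [-0.005,0,0,0],
    [-0.01,0,0,0],
    [-0.015,0,0,0],
    [-0.02,0,0,0],
    [-0.02,0,0,0],
    [-0.02,0,0,0],
  ],
  force=40,
)

```text
t: 60.0
tcp_pos: [0.5445, -0.4351, 0.0368]
tool_rot: [0.718, -0.067, -0.69, -0.062]
force: [0.0, -0.6, -0.2]
finger_gap: 0.121
```

Run:
```python
from h import *
s=snap('wrist','w36'); t=snap('side','s36')
q=manip.sense(); tcp=np.array(q['tcp_pos'])
P,d=tailfit(s,tcp,130,290); print(P[0],P[-1])
th=np.arcsin(abs(d[2])); x=P[0]-tcp; h=x[2]-.006/np.cos(th)-np.hypot(x[0],x[1])*np.tan(th); print('h',h)
plan([])
u=d; O=tcp+[0,0,h]
for dd in (-.008,-.004,0,.004): print(dd,'tail',proj(s,O+u*(-.082+dd)),'side tip',proj(t,O+u*(.1+dd)),'ferr',proj(t,O+u*(.052+dd)),proj(t,O+u*(.07+dd)),'origin',(O+u*dd).round(4))
a=cv2.resize(t['image'][320:420,430:560],None,fx=6,fy=6,interpolation=cv2.INTER_CUBIC); cv2.imwrite('pics/z23.png',a)
```

```text
n 54 dir [-0.971  0.178 -0.162] theta 9.3 yaw 169.62
[ 0.61631718 -0.44847823  0.0793713 ] [ 0.57325587 -0.44059229  0.07196661]
h 0.024778363567328543
t 60.1 tcp [ 0.5443 -0.4349  0.0365] x axis [ 0.038 -0.01  -0.999] jaw az -100.5 q1,q6 [-0.84  0.89] gap 0.119 F [ 0.2 -0.1  0.1]
-0.008 tail [315.26458519  61.65755847] side tip [456.97782352 398.25749239] ferr [480.73146271 382.77568949] [471.89753449 388.52776074] origin [ 0.5521 -0.4363  0.0626]
-0.004 tail [315.29051252  79.37588622] side tip [454.96955704 399.56860403] ferr [478.77586834 384.04847529] [469.92256303 389.8146344 ] origin [ 0.5482 -0.4356  0.0619]
0 tail [315.31613051  96.60745726] side tip [452.95675354 400.88302143] ferr [476.81600573 385.32436307] [467.94322547 391.10468426] origin [ 0.5443 -0.4349  0.0613]
0.004 tail [315.34140543 113.35847438] side tip [450.93938947 402.20076245] ferr [474.85185343 386.60336909] [465.95949961 392.39792717] origin [ 0.5404 -0.4342  0.0606]
```

View pics/z23.png

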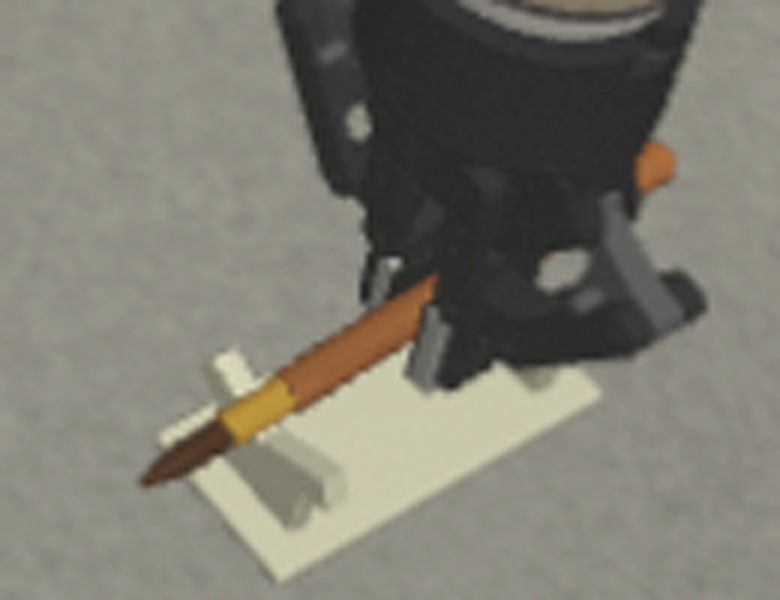

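View pics/w36.png

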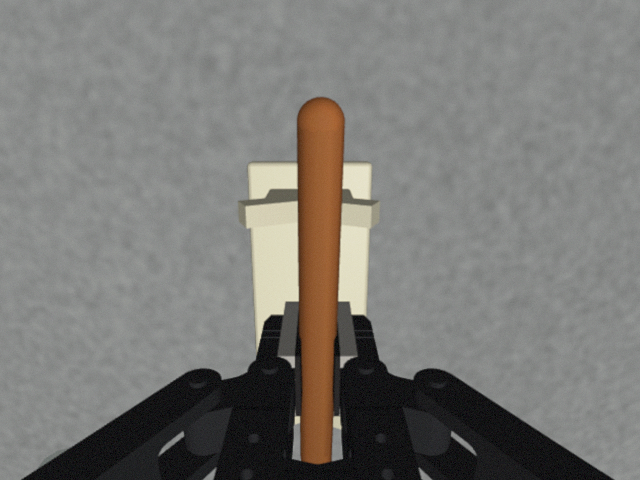

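Emit:
play_rows(
  series=[
    [0.0,0,0.0035,0],
    [0.0,0,0.0035,0],
    [0.005,0,0.0037,0],
    [0.01,0,0.0039,0],
    [0.014,0,0.004,0],
    [0.017,0,0.0041,0],
    [0.019,0,0.0042,0],
    [0.021,0,0.0043,0],
    [0.023,0,0.0045,0],
    [0.025,0,0.005,0],
    [0.0265,0,0.005,0],
    [0.0265,0,0.005,0],
  ],
  force=20,
)

```text
t: 61.3
tcp_pos: [0.5417, -0.4339, 0.0119]
tool_rot: [0.718, -0.067, -0.69, -0.062]
force: [0.0, 3.0, 10.5]
finger_gap: 0.118
```

Run:
```python
from h import *
s=snap('wrist','w37'); t=snap('side','s37')
q=manip.sense(); tcp=np.array(q['tcp_pos'])
P,d=tailfit(s,tcp,130,290); print(P[0],P[-1])
plan([])
a=cv2.resize(t['image'][330:430,430:560],None,fx=6,fy=6,interpolation=cv2.INTER_CUBIC); cv2.imwrite('pics/z24.png',a)
```

```text
n 54 dir [-0.983  0.181 -0.035] theta 1.98 yaw 169.56
[ 0.61290014 -0.44727531  0.04422975] [ 0.56841036 -0.4390814   0.04257298]
t 61.4 tcp [ 0.5416 -0.4339  0.0121] x axis [ 0.04  -0.01  -0.999] jaw az -100.5 q1,q6 [-0.85  0.89] gap 0.117 F [ 0.9  4.3 10.1]
```

View pics/z24.png

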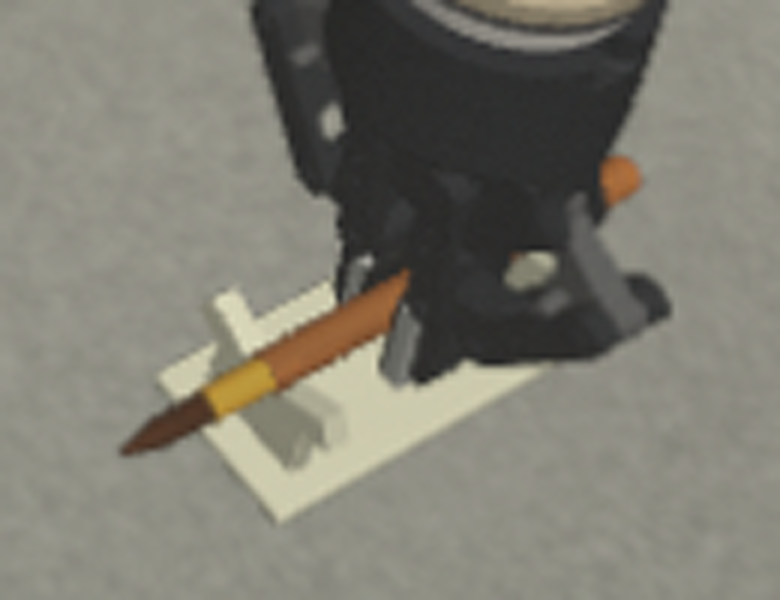

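Emit:
play_rows(
  series=[
    [0.0,0,0,0],
    [0.0,0,0,0],
    [0.0,0,0,0],
    [0.0,0,0,0],
    [0,0,0,0],
    [0,0,0,0],
    [0,0,0,0],
  ],
  claw=45,
)

```text
t: 62.1
tcp_pos: [0.5415, -0.434, 0.0119]
tool_rot: [0.718, -0.067, -0.69, -0.062]
force: [0.5, -1.3, -0.1]
finger_gap: 0.449
```

Run:
```python
from h import *
s=snap('wrist','w38'); t=snap('side','s38')
plan([])
a=cv2.resize(t['image'][330:430,430:560],None,fx=6,fy=6,interpolation=cv2.INTER_CUBIC); cv2.imwrite('pics/z25.png',a)
```

```text
t 62.2 tcp [ 0.5416 -0.434   0.012 ] x axis [ 0.039 -0.01  -0.999] jaw az -100.5 q1,q6 [-0.85  0.89] gap 0.45 F [-0.3 -0.4 -0.3]
```

View pics/z25.png

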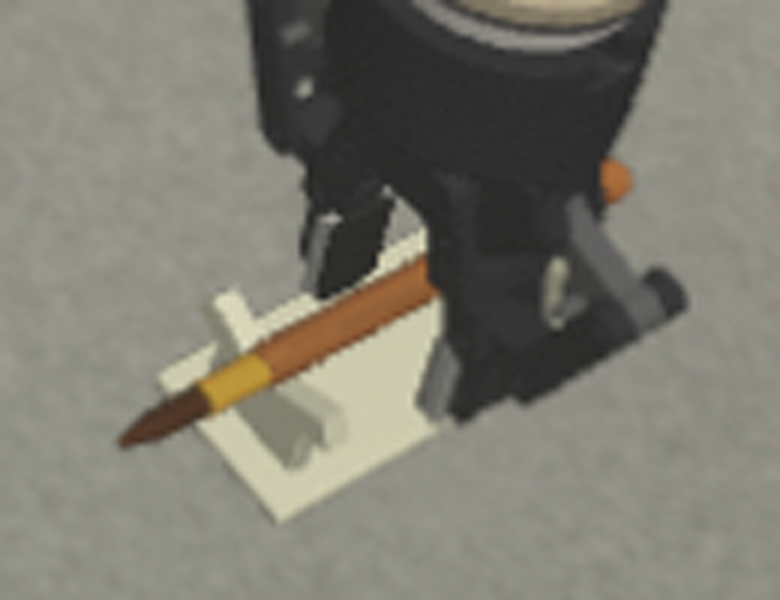

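View pics/w38.png

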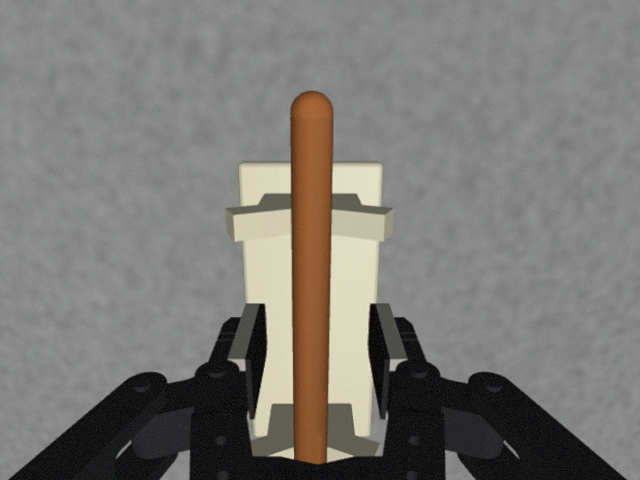

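Brush dropped into both notches. Retreat upward and check the whole scene.

Emit:
play_rows(
  series=[
    [-0.02,0,0,0],
    [-0.05,0,0,0],
    [-0.09,0,0,0],
    [-0.13,0,0,0],
    [-0.17,0,0,0],
    [-0.2,0,0,0],
    [-0.2,0,0,0],
    [-0.2,0,0,0],
  ],
)

```text
t: 63.0
tcp_pos: [0.5338, -0.432, 0.2128]
tool_rot: [0.719, -0.067, -0.689, -0.062]
force: [0.5, -0.0, -0.2]
finger_gap: 0.454
```

Run:
```python
from h import *
s=snap('wrist','w39'); t=snap('side','s39'); u=snap('top','t39')
plan([])
for c,v in pots(u,(200,165,500,320)).items(): print(c,v)
```

```text
t 63.15 tcp [ 0.5329 -0.431   0.2098] x axis [ 0.037 -0.007 -0.999] jaw az -100.5 q1,q6 [-0.85  0.89] gap 0.45 F [-0.4  0.2  0.6]
yellow (array([0.4953, 0.1139, 0.0269, 0.0488]), array([268, 229,  23,  25, 447], dtype=int32), 103)
orange (array([ 0.5426, -0.1363,  0.0266,  0.0491]), array([376, 212,  24,  25, 455], dtype=int32), 108)
green (array([0.5314, 0.0165, 0.0259, 0.049 ]), array([312, 217,  21,  20, 322], dtype=int32), 52)
blue (array([ 0.5183, -0.0466,  0.0232,  0.05  ]), array([340, 222,  20,  18, 278], dtype=int32), 27)
```

View pics/w39.png

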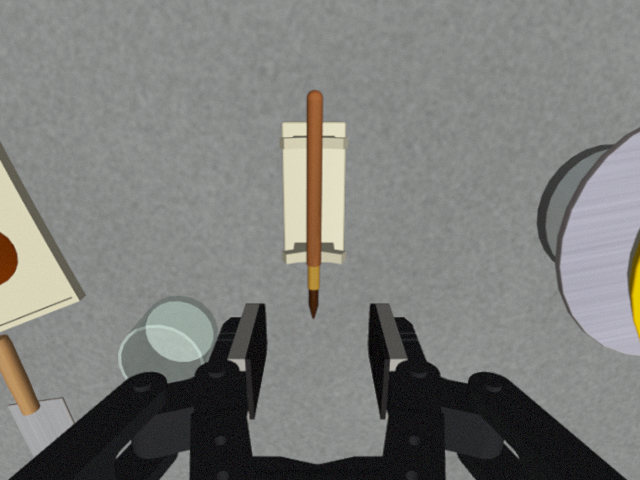

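View pics/s39.png

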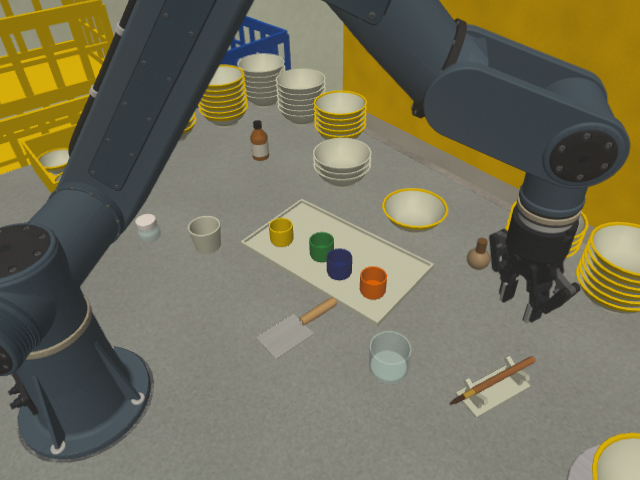

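View pics/t39.png

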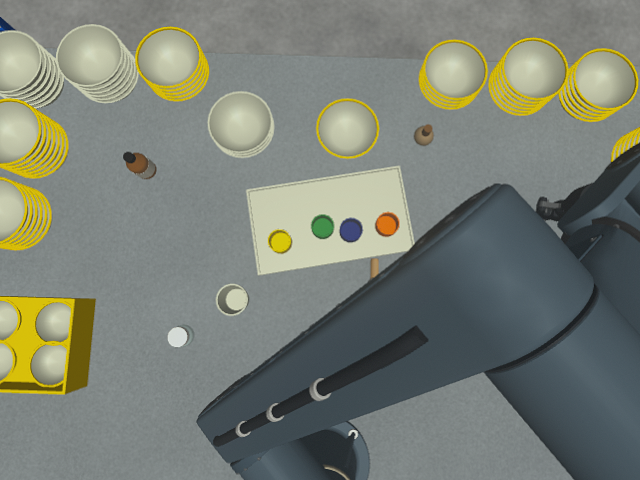

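```bash
python3 -c "
from h import *
print(manip.sign_off())"
```

```text
the job is handed in; nothing more can be done
None
```

The job is handed in at about 63 s of the 210 s allowed. All four pots stand upright on the tray, and the brush lies back in both notches of its rest.

- **Pots:** I stood yellow, green, blue and orange in a row on the tray. The green pot was knocked a few centimetres aside mid-run but stayed upright on the tray, so I measured it again before using it.
- **Brush:** The tool can only point straight down, so I pressed the brush's tail lightly on the fixed rinse jar's rim. That tipped it about 26° tip-down in the grip.
- **Colours:** I dipped and touched in the order yellow, orange, green, blue. Each dip put the tip about 12–13 mm below the rim, and each touch was about 37 mm from that pot's centre. I then rinsed about 14 mm below the jar's rim.
- **Last checks:** The final pictures show four pots on the tray with rims at about 49–50 mm, the brush in both notches, and the other ware where it started.

Two things were less certain:
- **Green touch:** The side view of the tip was hidden by the blue pot, so that touch rests on the computed tip height and going lower than where contact had shown at yellow.
- **Laying the brush back:** On the first try it sat about 3 mm towards the tail, so I lifted it and laid it again.

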